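# Nest the last drilled channel, flipped, into the cradle

## Task

The last short aluminium channel has just been cross-drilled and still lies on its side under the drill chuck. Take it out without hitting the thin drill bit, turn it so that its open side faces down, and nest it in the plywood cradle next to the channel that already lies flipped there: one leg inside each of the two neighbouring open channels, fully home, and its ends about flush with theirs. Leave the other channels nested as they are and do not disturb the other things on the bench.

Things in the scene. Friction and masses are not known exactly. Their poses are not given: they have to be found in the camera images.
- channel_center (a point): The channel to nest: aluminium U, 60 mm long, web 36 mm wide, legs 30 mm high over all, walls 4 mm, 40-85 g. The point is mid-envelope. Its x points from the open side (toes) out through the web, y along its length, z across its width. At first it lies on one leg (36 mm tall) on the drill's work plate, web towards the drill's front. Nested, x points up and the point is 29 mm above the bench.
- bit_tip (a point): Tip of the bit, 112 mm above the bench, roughly over the channel's middle. Above it: chuck from 150 mm up (39 mm diameter), quill, head (underside 250 mm above the bench). So the channel cannot be reached from straight above: the tool must lean back some 35 to 45 degrees towards the drill's front. x points from the drill's front to its column, z up.
- bit: The thin drill bit (38 mm long) below the chuck; origin at its tip. It would snap if struck.
- drill: Small grey bench drill, fixed. Origin on the spindle axis at bench level, x from its front (facing the middle of the bench) to its column, z up. Base reaches 110 mm in front of the spindle, 80 mm to +y, 116 mm to -y; flat dark work plate 190 (x) x 146 mm, top 50 mm above the bench. Head 96 mm wide, reaching 50 mm in front of the spindle; feed handle on its -y side.
- cradle: Open-ended plywood cradle, fixed. Origin at bench level under its middle; x along its rails and channels, y across, z up. Board 110 x 136 x 10 mm, rails 20 mm high, 111 mm apart. On it three open channels side by side, leg tips 40 mm above the bench; the flipped one bridges open_a and open_b, top at 44 mm. The new one bridges open_b and open_c, on the flipped one's +y side.
- open_a_center (a point): Middle of the open-side-up channel at the cradle's -y rail; same 60 x 36 x 30 mm section, 4 mm walls; x along its length, y across, z up. The point is 15 mm above its underside (25 mm above the bench).
- open_b_center (a point): Middle of the middle open-side-up channel (over the cradle's middle), same axes and size; the three lie 36.5 mm apart, centre to centre, so the joint of open_b and open_c is 18 mm to +y of this point. The flipped one's leg stands in one half of its trough.
- open_c_center (a point): Middle of the open-side-up channel at the cradle's +y rail, same axes and size.
- flipped_center (a point): Middle of the channel already lying open side down across open_a and open_b; same section, x along its length, y across (36 mm), z up. The point is 15 mm below its top, 29 mm above the bench. It lies 2 to 6 mm towards +y from the middle of their joint, so the new one must come close beside it: only 4 to 8 mm of sideways play is left.
- mat: Black rubber bench mat, fixed, 200 x 140 x 3 mm, clear: a place to put the channel down for a new grip. Origin at bench level under its middle; x along the 200 mm.
- bit_case: Bystander: flat clear drill-bit case, 112 x 70 x 14 mm; origin under its middle.
- brush: Bystander: bench brush lying on the bench.
- oil: Bystander: white bottle of cutting oil, 44 mm in diameter, 110 mm tall, standing; origin under its middle.
- offcut: Bystander: offcut of aluminium angle, 50 x 30 x 30 mm; origin under its middle.
- chuck_key: Bystander: chuck key lying in the trough on the drill base's -y side.
- blank: Bystander: copper-faced board, 100 x 70 x 3 mm, lying flat.
- hammer: Bystander: hammer lying on the bench.
Things that resemble listed ones, but are neither listed nor needed, are in the scene too. What is meant by the cradle is not red, and is the smaller of those in its own colour. Leave any orange look-alike of the part that bears open_c_center alone.

How it is judged:
By the outcome, as a careful person would: the job done as asked, in the order asked, and still so for the second after the job is handed in, with the robot touching nothing.
It also fails if it takes over 61 s, if anything falls off the work surface, if the arm or the gripper's body presses on something with over 40 N, if the wrist force passes 120 N, or if a joint passes its speed limit or range.

## Robot

A 7-joint arm with a two-finger parallel gripper is mounted at the origin on the work surface. World frame = base frame: x ahead of the robot, y to its left, z up, the work surface at z = 0. Lengths are in m, angles in rad, forces in N, time in s.
With the tool pointing down it reaches from about 0.4 to 0.85 m from the base axis. Payload 10.4 kg.
Tool frame: the origin (TCP) lies between the finger pads; the fingertips stand ctrl.nose_length ahead of it and the grasp point (between the pads) lies 6 mm ahead of it (ctrl.nose_length is the distance from the TCP to the fingertips, in m); z points along the fingers, x is the direction in which the jaws open and shut, and the axes are right-handed (so a half turn about z gives the same grasp; the last joint's range is limited). The gripper opens to 87 mm and grips with 3 to 60 N. Pads are 19 mm wide; open, the fingers measure 117 mm over their backs; the gripper's body (75 mm by 190 mm) begins 51 mm behind the grasp point.
Start: joints at [1.233, 0.332, -0.065, 1.46, 0.022, 1.35, -0.088], TCP at [0.194, -0.594, 0.225] pointing down, gripper open.
Joint ranges: [-2.6, 2.6], [-0.5, 2.12], [-1.47, 1.34], [0.16, 2.42], [-1.27, 4.41], [0.06, 2.06], [-2.6, 2.6]. Speed limits (rad/s): [2.22, 2.22, 2.79, 2.79, 3.14, 3.14, 3.14].

## Interface

Orientations are given as a rotation vector (axis times angle).
In Python, from workcell import get_state, vision, ctrl gives the robot as it stands.
- The arm moves only by the tool step_arm, never from a script. Its argument "steps" is a list that holds one entry, the list of rows, each a list of 4 numbers: the shift along the tool's x, y, z in cm, then the turn about the tool's z in degrees. In form: [[[x, y, z, turn], ...]]. A call has exactly 8 rows; each row shifts and turns the commanded pose from where the row before left it, along the tool's axes as they then stand; what a row does not reach is not made up. A row lasts 1/12 s, in which the tool goes at most 41.7 mm and 7.16 degrees, less where a joint would pass 70% of its speed; a pose out of reach is approached as far as the arm can. A call with a gripper value outside its range is refused whole. "jaw" is the gripper's target within -1 to 1 (fully open at 1, half-way at 0, shut at -1), set as the call begins (left out, the last holds). The fingers move at their own pace and stop on an object; the grip force is fixed at half the most. Time passes only in rows, so rows that do not move let the fingers close, or fill a call up. It gives the time, the measured TCP pose, the force and the opening at its end, in the units of the state.
- get_state(): the state, without advancing time (a new reading comes with each control period).
- vision.grab_frame(name): name is "scene" or "side" or "wrist"; returns the picture (420x560x3 uint8, blue, green, red); there is no depth.
- vision.camera_info(name): a dict with "fovy" (degrees; the focal length in pixels is half the picture's height over the tangent of half this angle, whatever the lens; pixels are square), "cx", "cy" (the principal point, pixels), "eye" and "rotation" of the camera in the world. Camera axes: x right, y down, z forward; pixel columns grow to the right and rows downward; lengths in m; the calibration is good to about 2 mm. A picture is of the moment at which its call begins: read the wrist's pose just before it. camera_info takes no time and is no camera call; for the wrist camera it gives the pose at the moment of the call.
- ctrl.finish_job(): hands the job in, once; it reports no verdict.
The state is a dict: "clock": time; "joints": joint angles; "joint_velocities": joint speeds; "joint_efforts": joint torques, N m; "ee_pos": TCP position; "tcp_rot": TCP orientation; "ft_force": force on the tool from outside, world axes, zero at the start; "torque": the same for the moment, N m; "finger_gap": finger opening in m.
Only numpy, scipy, OpenCV 4.12 (cv2) and the standard library are available. Lean on these libraries where they do the work, as an engineer would, in place of code of your own. Each camera call takes 0.05 s, during which the arm holds its last target.

## Working session

There is one attempt and no reset: what is moved stays moved. The work goes in short steps, Python scripts to look and compute and a tool call to move; the robot and the scene stay as the last step left them, time stands still between calls to the robot, and variables do not carry over. Pictures are saved under pics/ and viewed, and the job is handed in when it is done.

Besides the shell and the picture viewer there is one more tool, called after ">>>" in YAML: its name, and indented under it one key for each argument. step_arm: Moves the arm, as the interface text tells. Its arguments: {"type":"object","properties":{"steps":{"type":"array"},"jaw":{"type":"number"}},"required":["steps"]}

```bash
mkdir -p pics; ls; python3 - <<'E'
from workcell import get_state, vision, ctrl
import cv2
print(get_state()); print(ctrl.nose_length)
for n in ("scene","side","wrist"):
    print(n, vision.camera_info(n)); cv2.imwrite(f"pics/{n}0.png", vision.grab_frame(n))
E
```

```text
pics
{'clock': 0.0, 'joints': array([ 1.23339686,  0.33287519, -0.06471069,  1.46093315,  0.02161354,
        1.34986662, -0.08848834]), 'joint_velocities': array([ 1.44359614e-03, -9.94368845e-06,  9.63389058e-04, -1.13125870e-03,
        8.90982954e-04,  2.73960503e-04, -4.84142426e-04]), 'joint_efforts': array([ 1.06090556e-03, -6.23249102e+01,  2.46177893e-02, -3.89881861e+01,
       -6.13690680e-02,  3.98660358e-02,  1.35459031e-04]), 'ee_pos': array([ 0.19339914, -0.59393636,  0.22445578]), 'tcp_rot': array([-2.54162367e+00,  1.84526653e+00,  1.82598987e-03]), 'ft_force': array([ 0.59606624, -0.0099887 ,  0.65585618]), 'torque': array([ 0.00106555,  0.01055179, -0.01151784]), 'finger_gap': 0.08680264827840126}
0.025
scene {'fovy': 50.463749792169466, 'cx': 287.6776648974143, 'cy': 205.81131947588693, 'eye': array([1.0814015 , 0.34801022, 1.09795036]), 'rotation': array([-1.53782488, -2.29943929,  0.67490339])}
side {'fovy': 43.72345749293034, 'cx': 279.2243398672671, 'cy': 204.58027440913727, 'eye': array([ 0.87321255, -0.73328545,  1.54338519]), 'rotation': array([-2.54735336, -0.4983626 ,  0.13842474])}
wrist {'fovy': 61.884631852647736, 'cx': 277.69400794773424, 'cy': 209.45795013775583, 'eye': array([ 0.27090421, -0.5695335 ,  0.3841964 ]), 'rotation': array([ 2.34341807, -1.69910062, -0.25270888])}
```

View pics/scene0.png

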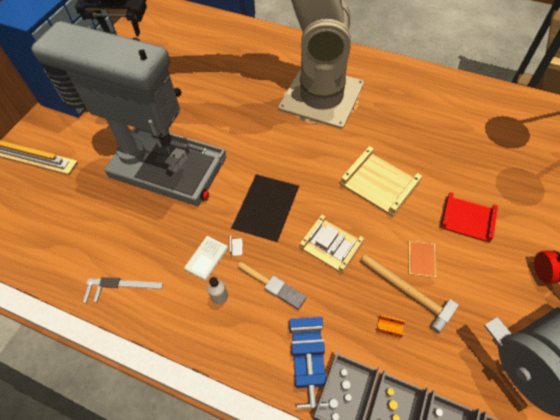

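View pics/side0.png

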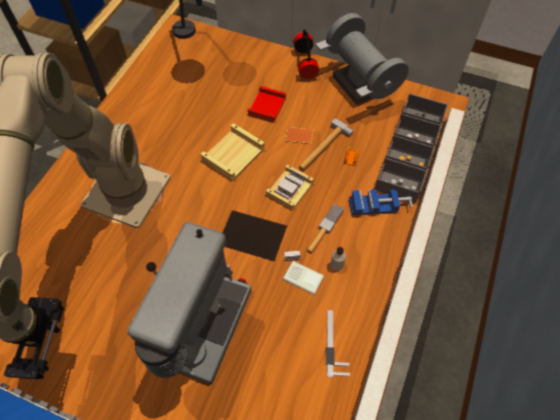

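View pics/wrist0.png

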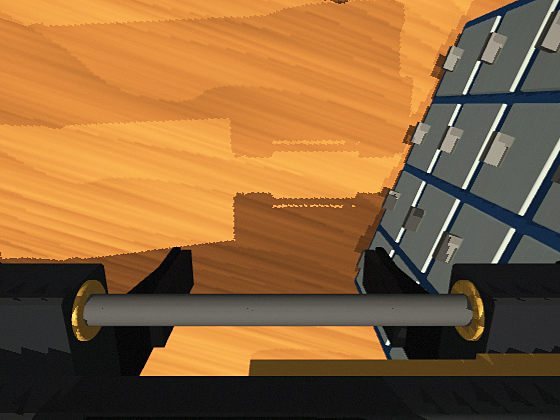

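The scene view shows the small yellow cradle with channels at (332,243). Its look-alikes are a larger empty yellow tray at (381,180), a red tray at (470,217) and an orange channel at (391,326). The drill is at (165,160) with the work channel near (178,158). The mat is at (265,207). I'll zoom in next.

```bash
cat > h.py <<'E'
import numpy as np, cv2
from scipy.spatial.transform import Rotation as R
from workcell import get_state, vision, ctrl
def cam(n,info=None):
    i=info or vision.camera_info(n); f=210/np.tan(np.radians(i['fovy'])/2)
    return i['eye'],R.from_rotvec(i['rotation']).as_matrix(),f,i['cx'],i['cy']
def proj(c,P):
    e,M,f,cx,cy=c; q=(np.atleast_2d(P)-e)@M; return np.c_[f*q[:,0]/q[:,2]+cx,f*q[:,1]/q[:,2]+cy]
def ray(c,uv):
    e,M,f,cx,cy=c; d=M@np.array([(uv[0]-cx)/f,(uv[1]-cy)/f,1]); return e,d/np.linalg.norm(d)
def onz(c,uv,z):
    e,d=ray(c,uv); return e+d*(z-e[2])/d[2]
def crop(img,u0,v0,w,h,s,name,grid=0):
    c=cv2.resize(img[v0:v0+h,u0:u0+w],None,fx=s,fy=s,interpolation=cv2.INTER_CUBIC); cv2.imwrite(name,c)
E
python3 - <<'E'
from h import *
s=cv2.imread('pics/scene0.png'); d=cv2.imread('pics/side0.png')
crop(s,290,205,85,70,9,'pics/c1.png'); crop(s,95,120,140,100,5,'pics/c2.png')
crop(d,255,155,70,60,10,'pics/c3.png'); crop(d,130,215,130,170,4,'pics/c4.png')
E
```

```text
(no output)
```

View pics/c1.png

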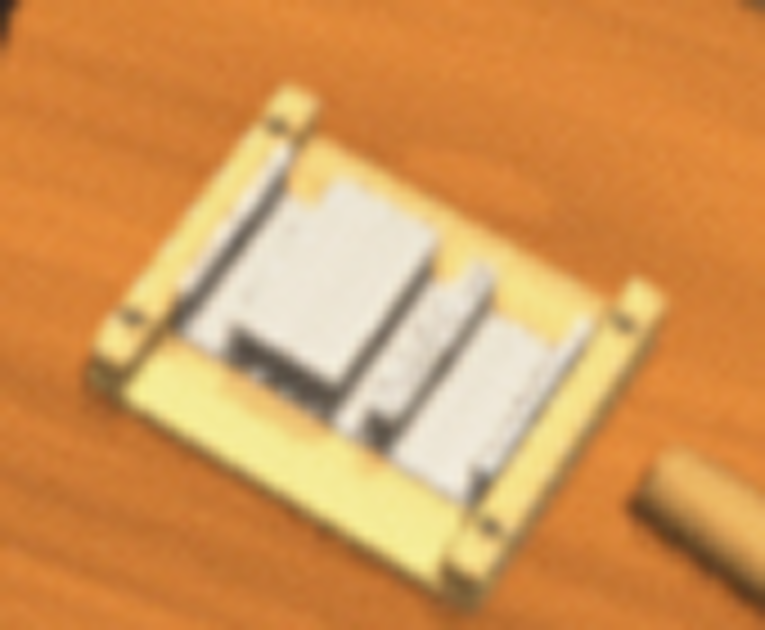

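View pics/c2.png

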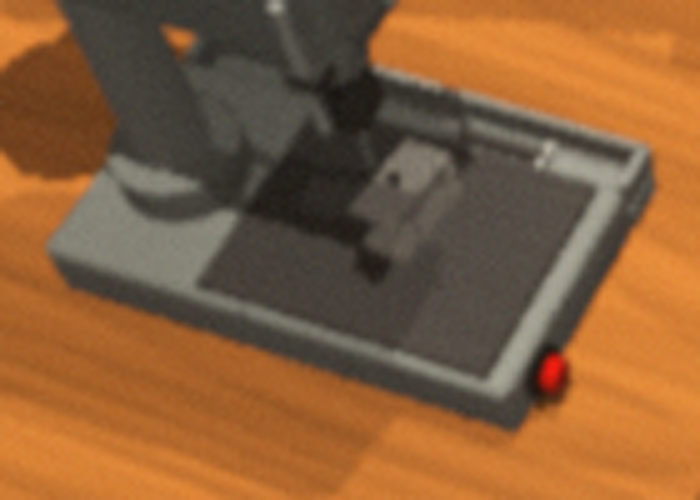

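View pics/c3.png

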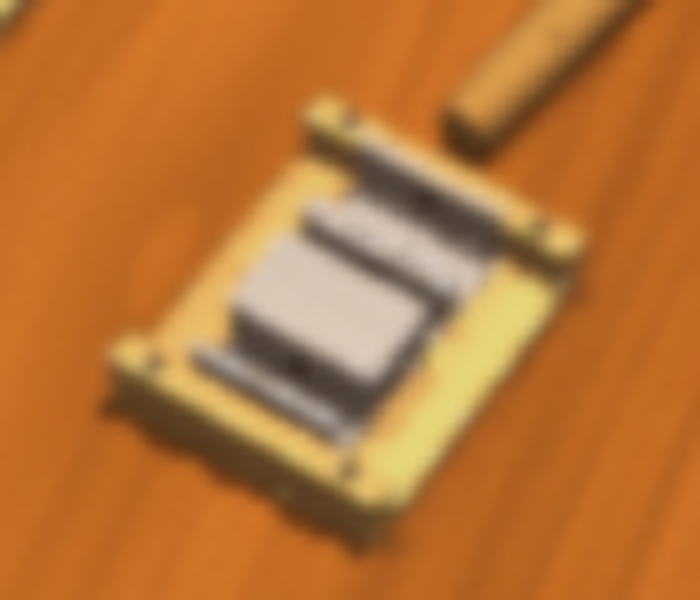

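View pics/c4.png

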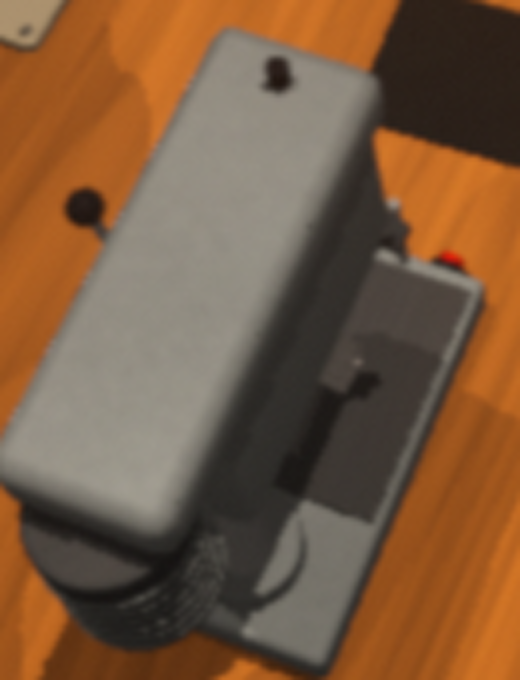

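```bash
python3 - <<'E'
from h import *
np.set_printoptions(precision=4,suppress=True)
S=cam('scene'); D=cam('side')
def c2(u,v): return (95+u/5-.4,120+v/5-.4)
def c1(u,v): return (290+u/9-.44,205+v/9-.44)
def c3(u,v): return (255+u/10-.45,155+v/10-.45)
def c4(u,v): return (130+u/4-.37,215+v/4-.37)
print('plate S', [onz(S,c2(*p),.05) for p in [(597,187),(490,378),(197,288)]])
print('plate D', [onz(D,c4(*p),.05) for p in [(480,290),(372,522)]])
print('chan top S',[onz(S,c2(*p),.086) for p in [(405,140),(455,158),(428,218),(350,208)]],'hole',onz(S,c2(393,180),.086))
print('rails top S', [onz(S,c1(*p),.03) for p in [(292,85),(95,335),(660,295),(445,550)]])
print('rails top D', [onz(D,c3(*p),.03) for p in [(320,100),(580,235),(120,345),(390,500)]])
print('flip top S', [onz(S,c1(*p),.044) for p in [(340,180),(438,237),(335,385),(240,325)]])
print('flip top D', [onz(D,c3(*p),.044) for p in [(290,235),(425,305),(370,380),(235,305)]])
print('c tip b +y leg S')
E
```

```text
plate S [array([ 0.4059, -0.1924,  0.05  ]), array([ 0.5505, -0.1847,  0.05  ]), array([ 0.5598, -0.3744,  0.05  ])]
plate D [array([ 0.5574, -0.1878,  0.05  ]), array([ 0.5576, -0.3805,  0.05  ])]
chan top S [array([ 0.4404, -0.2951,  0.086 ]), array([ 0.4412, -0.261 ,  0.086 ]), array([ 0.4855, -0.2535,  0.086 ]), array([ 0.4961, -0.2989,  0.086 ])] hole [ 0.469  -0.2864  0.086 ]
rails top S [array([0.4592, 0.1724, 0.03  ]), array([0.5632, 0.1483, 0.03  ]), array([0.4865, 0.3002, 0.03  ]), array([0.5897, 0.2681, 0.03  ])]
rails top D [array([0.4862, 0.2973, 0.03  ]), array([0.5922, 0.2775, 0.03  ]), array([0.4607, 0.1741, 0.03  ]), array([0.5701, 0.1506, 0.03  ])]
flip top S [array([0.4932, 0.1998, 0.044 ]), array([0.5006, 0.2336, 0.044 ]), array([0.5586, 0.2221, 0.044 ]), array([0.5507, 0.1893, 0.044 ])]
flip top D [array([0.5015, 0.2301, 0.044 ]), array([0.5554, 0.2205, 0.044 ]), array([0.5491, 0.1847, 0.044 ]), array([0.4948, 0.1958, 0.044 ])]
c tip b +y leg S
```

>>> step_arm:
  steps:
    - [[0, 0, -3, 0], [0, 0, -3, 0], [0, 0, -3, 0], [0, 0, -3, 0], [0, 0, 0, 0], [0, 0, 0, 0], [0, 0, 0, 0], [0, 0, 0, 0]]

```text
clock: 0.82
ee_pos: [0.1934, -0.5938, 0.3436]
tcp_rot: [-2.541, 1.845, 0.003]
ft_force: [0.3, -0.0, -0.8]
finger_gap: 0.0868
```

>>> step_arm:
  steps:
    - [[-1.1, 3.3, 0, 0], [-1.1, 3.3, 0, 0], [-1.1, 3.3, 0, 0], [-1.1, 3.3, 0, 0], [-1, 3.3, 0, 0], [0, 0, -4, 0], [0, 0, -4, 0], [0, 0, -4, 0]]

```text
clock: 1.48
ee_pos: [0.019, -0.5932, 0.4652]
tcp_rot: [-2.539, 1.846, 0.003]
ft_force: [0.8, -0.8, 1.2]
finger_gap: 0.0867
```

>>> step_arm:
  steps:
    - [[0, 0, -4, 0], [0, 0, -4, 0], [0, 0, -4, 0], [0, 0, -4, 0], [0, 0, -4, 0], [0, 0, -4, 0], [0, 0, -4, 0], [0, 0, -4, 0]]

```text
clock: 2.15
ee_pos: [0.0174, -0.5489, 0.6437]
tcp_rot: [2.442, -1.776, 0.142]
ft_force: [0.2, -1.3, 1.2]
finger_gap: 0.0871
```

```bash
python3 - <<'E'
from h import *
s=get_state();print(s['clock'],s['joints'].round(3),s['ee_pos'].round(4),R.from_rotvec(s['tcp_rot']).as_matrix().round(3).tolist())
E
```

```text
2.15 [ 1.14   0.235  0.485  0.72  -0.136  2.057  0.274] [ 0.0174 -0.5489  0.6437] [[0.307, -0.952, 0.006], [-0.94, -0.305, -0.151], [0.145, 0.04, -0.989]]
```

>>> step_arm:
  steps:
    - [[0, 0, -4, 0], [0, 0, -4, 0], [0, 0, -4, 0], [0, 0, -4, 0], [0, 0, -4, 0], [0, 0, -4, 0], [0, 0, -4, 0], [0, 0, -4, 0]]

```text
clock: 2.82
ee_pos: [0.0259, -0.4762, 0.7398]
tcp_rot: [2.331, -1.654, 0.309]
ft_force: [-0.1, -0.0, -0.2]
finger_gap: 0.087
```

```bash
cat > st.py <<'E'
from h import *
np.set_printoptions(precision=4,suppress=True)
s=get_state();M=R.from_rotvec(s['tcp_rot']).as_matrix()
print(s['clock'],s['joints'].round(3),s['ee_pos'].round(4),'x',M[:,0],'y',M[:,1],'z',M[:,2],'tilt',np.degrees(np.arccos(-M[2,2])),s['ft_force'].round(1),s['finger_gap'])
E
python3 st.py
```

```text
2.8167 [ 0.336  0.054  1.208  0.721 -0.066  2.058  0.26 ] [ 0.0259 -0.4762  0.7398] x [ 0.327  -0.8881  0.3229] y [-0.9448 -0.3142  0.0924] z [ 0.0194 -0.3353 -0.9419] tilt 19.627145048450682 [-0.1 -0.  -0.2] 0.08702868882536514
```

>>> step_arm:
  steps:
    - [[1.2, 0.3, -3.8, 0], [1.2, 0.3, -3.8, 0], [1.2, 0.3, -3.8, 0], [1.2, 0.3, -3.8, 0], [1.2, 0.3, -3.8, 0], [1.2, 0.3, -3.8, 0], [1.2, 0.3, -3.8, 0], [1.2, 0.3, -3.8, 0]]

```text
clock: 3.48
ee_pos: [0.028, -0.4511, 0.8504]
tcp_rot: [2.153, -1.519, 0.509]
ft_force: [0.3, 0.4, -0.4]
finger_gap: 0.0871
```

```bash
python3 st.py
```

```text
3.4833 [ 0.234  0.051  1.339  0.476 -0.091  2.058  0.261] [ 0.028  -0.4511  0.8504] x [ 0.3238 -0.7776  0.539 ] y [-0.9453 -0.2892  0.1507] z [ 0.0387 -0.5584 -0.8287] tilt 34.03571965708449 [ 0.3  0.4 -0.4] 0.08708687040346087
```

>>> step_arm:
  steps:
    - [[2, 0.5, -3.3, 0], [2, 0.5, -3.3, 0], [2, 0.5, -3.3, 0], [2, 0.5, -3.3, 0], [2, 0.5, -3.3, 0], [2, 0.5, -3.3, 0], [0, 0, 0, 0], [0, 0, 0, 0]]

```text
clock: 4.15
ee_pos: [0.0283, -0.4221, 0.922]
tcp_rot: [2.021, -1.426, 0.633]
ft_force: [0.1, -1.0, -0.6]
finger_gap: 0.0871
```

```bash
python3 st.py
```

```text
4.15 [ 0.365  0.066  1.302  0.292 -0.182  2.058  0.261] [ 0.0283 -0.4221  0.922 ] x [ 0.3159 -0.6723  0.6695] y [-0.9475 -0.2601  0.1859] z [ 0.0492 -0.6931 -0.7191] tilt 44.01565787917406 [ 0.1 -1.  -0.6] 0.0871354537926388
```

```bash
cat > plan.py <<'E'
from h import *
np.set_printoptions(precision=4,suppress=True)
def plan(dest,turn=0,n=8,p=None,M=None):
    """rows for straight world motion to dest with turn deg spread over n rows"""
    s=get_state()
    p=s['ee_pos'] if p is None else np.array(p); M=R.from_rotvec(s['tcp_rot']).as_matrix() if M is None else M
    d=(np.array(dest)-p)/n; rows=[]
    for k in range(n):
        l=M.T@d*100; rows.append([round(float(a),1) for a in l]+[round(turn/n,1)])
        p=p+M@(np.array(rows[-1][:3])/100); M=M@R.from_euler('z',rows[-1][3],degrees=True).as_matrix()
    for i in range(0,n,8): print(rows[i:i+8])
    print('ends',p,'x',M[:,0],'z',M[:,2]); return p,M
E
python3 - <<'E'
from plan import *
S=cam('scene'); D=cam('side')
def tri(a,b):
    e1,d1=ray(S,a); e2,d2=ray(D,b)
    A=np.c_[d1,-d2]; t=np.linalg.lstsq(A,e2-e1,rcond=None)[0]; p,q=e1+t[0]*d1,e2+t[1]*d2; return (p+q)/2,np.linalg.norm(p-q)
print(tri((178,92),(151,266.5)), 'base knob top head', tri((142,54),(199,233)))
p,M=plan([0.44,-0.12,0.75],-74.5,16)
E
```

```text
(array([ 0.3321, -0.3045,  0.2216]), np.float64(0.030250519395866825)) base knob top head (array([ 0.4786, -0.2578,  0.4607]), np.float64(0.0010078452614245804))
[[-1.2, -3.1, -0.4, -4.7], [-0.9, -3.2, -0.4, -4.7], [-0.6, -3.3, -0.4, -4.7], [-0.4, -3.3, -0.4, -4.7], [-0.1, -3.3, -0.4, -4.7], [0.2, -3.3, -0.4, -4.7], [0.4, -3.3, -0.4, -4.7], [0.7, -3.3, -0.4, -4.7]]
[[1.0, -3.2, -0.4, -4.7], [1.2, -3.1, -0.4, -4.7], [1.5, -3.0, -0.4, -4.7], [1.7, -2.9, -0.4, -4.7], [2.0, -2.7, -0.4, -4.7], [2.2, -2.5, -0.4, -4.7], [2.4, -2.4, -0.4, -4.7], [2.6, -2.2, -0.4, -4.7]]
ends [ 0.4404 -0.1209  0.7489] x [ 0.9968  0.0797 -0.0087] z [ 0.0492 -0.6931 -0.7191]
```

>>> step_arm:
  steps:
    - [[-1.2, -3.1, -0.4, -4.7], [-0.9, -3.2, -0.4, -4.7], [-0.6, -3.3, -0.4, -4.7], [-0.4, -3.3, -0.4, -4.7], [-0.1, -3.3, -0.4, -4.7], [0.2, -3.3, -0.4, -4.7], [0.4, -3.3, -0.4, -4.7], [0.7, -3.3, -0.4, -4.7]]

```text
clock: 4.82
ee_pos: [0.2068, -0.3798, 0.9]
tcp_rot: [2.252, -0.886, 0.421]
ft_force: [-0.4, -1.3, -0.2]
finger_gap: 0.087
```

```bash
python3 st.py
```

```text
4.8167 [-0.55   0.074  1.337  0.41   0.468  2.058  0.377] [ 0.2068 -0.3798  0.9   ] x [ 0.7172 -0.4782  0.5069] y [-0.6951 -0.5432  0.471 ] z [ 0.0501 -0.6902 -0.7219] tilt 43.78641186858141 [-0.4 -1.3 -0.2] 0.08703398325737052
```

```bash
python3 - <<'E'
from plan import *
s=get_state();M=R.from_rotvec(s['tcp_rot']).as_matrix();h=np.array([.9975,.071,0]);print(np.degrees(np.arctan2(M[:,1]@h,M[:,0]@h)))
p,M=plan([0.45,-0.13,0.65],-46,16)
E
```

```text
-47.04495446790073
[[-0.4, -2.6, 0.1, -2.9], [-0.3, -2.7, 0.1, -2.9], [-0.2, -2.7, 0.1, -2.9], [-0.0, -2.7, 0.1, -2.9], [0.1, -2.7, 0.1, -2.9], [0.2, -2.7, 0.1, -2.9], [0.4, -2.7, 0.1, -2.9], [0.5, -2.6, 0.1, -2.9]]
[[0.6, -2.6, 0.1, -2.9], [0.8, -2.6, 0.1, -2.9], [0.9, -2.5, 0.1, -2.9], [1.0, -2.5, 0.1, -2.9], [1.1, -2.4, 0.1, -2.9], [1.3, -2.4, 0.1, -2.9], [1.4, -2.3, 0.1, -2.9], [1.5, -2.2, 0.1, -2.9]]
ends [ 0.4518 -0.1267  0.6528] x [0.9979 0.0636 0.0085] z [ 0.0501 -0.6902 -0.7219]
```

>>> step_arm:
  steps:
    - [[-0.4, -2.6, 0.1, -2.9], [-0.3, -2.7, 0.1, -2.9], [-0.2, -2.7, 0.1, -2.9], [0, -2.7, 0.1, -2.9], [0.1, -2.7, 0.1, -2.9], [0.2, -2.7, 0.1, -2.9], [0.4, -2.7, 0.1, -2.9], [0.5, -2.6, 0.1, -2.9]]

```text
clock: 5.48
ee_pos: [0.3655, -0.2828, 0.8145]
tcp_rot: [2.367, -0.419, 0.214]
ft_force: [0.8, -0.1, -0.5]
finger_gap: 0.0868
```

>>> step_arm:
  steps:
    - [[0.6, -2.6, 0.1, -2.9], [0.8, -2.6, 0.1, -2.9], [0.9, -2.5, 0.1, -2.9], [1, -2.5, 0.1, -2.9], [1.1, -2.4, 0.1, -2.9], [1.3, -2.4, 0.1, -2.9], [1.4, -2.3, 0.1, -2.9], [1.5, -2.2, 0.1, -2.9]]

```text
clock: 6.15
ee_pos: [0.4891, -0.1564, 0.6924]
tcp_rot: [2.394, 0.065, 0.023]
ft_force: [-0.5, 0.4, 0.1]
finger_gap: 0.0869
```

```bash
python3 st.py; python3 - <<'E'
from plan import *
p,M=plan([0.46,-0.145,0.3],0,9)
E
```

```text
6.15 [-1.176  0.207  1.234  0.963  0.597  1.957  0.372] [ 0.4891 -0.1564  0.6924] x [ 0.9986  0.0536 -0.0019] y [ 0.0406 -0.7325  0.6795] z [ 0.0351 -0.6786 -0.7336] tilt 42.808353181101985 [-0.5  0.4  0.1] 0.08692636404282501
[[-0.3, -3.1, 3.1, 0.0], [-0.3, -3.1, 3.1, 0.0], [-0.3, -3.1, 3.1, 0.0], [-0.3, -3.1, 3.1, 0.0], [-0.3, -3.1, 3.1, 0.0], [-0.3, -3.1, 3.1, 0.0], [-0.3, -3.1, 3.1, 0.0], [-0.3, -3.1, 3.1, 0.0]]
[[-0.3, -3.1, 3.1, 0.0]]
ends [ 0.4606 -0.1429  0.2982] x [ 0.9986  0.0536 -0.0019] z [ 0.0351 -0.6786 -0.7336]
```

>>> step_arm:
  steps:
    - [[-0.2, -2.8, 2.9, 0], [-0.2, -2.8, 2.9, 0], [-0.2, -2.8, 2.9, 0], [-0.2, -2.8, 2.9, 0], [-0.2, -2.8, 2.9, 0], [-0.2, -2.8, 2.9, 0], [-0.2, -2.8, 2.9, 0], [-0.2, -2.8, 2.9, 0]]

```text
clock: 6.82
ee_pos: [0.4705, -0.1521, 0.3957]
tcp_rot: [2.399, 0.055, 0.025]
ft_force: [0.7, 0.3, 0.5]
finger_gap: 0.0873
```

```bash
python3 st.py; python3 - <<'E'
from plan import *
cv2.imwrite('pics/s1.png',vision.grab_frame('scene'))
i=vision.camera_info('wrist');cv2.imwrite('pics/w1.png',vision.grab_frame('wrist'));print(i)
E
```

```text
6.8167 [-1.508 -0.27   1.062  1.773  0.92   1.805 -0.372] [ 0.4705 -0.1521  0.3957] x [0.9989 0.0471 0.0029] y [ 0.0328 -0.7365  0.6757] z [ 0.0339 -0.6748 -0.7372] tilt 42.50772681629009 [0.7 0.3 0.5] 0.08725721827158107
{'fovy': 61.884631852647736, 'cx': 277.69400794773424, 'cy': 209.45795013775583, 'eye': array([0.4621, 0.0138, 0.4522]), 'rotation': array([2.1045, 0.056 , 0.0212])}
```

View pics/w1.png

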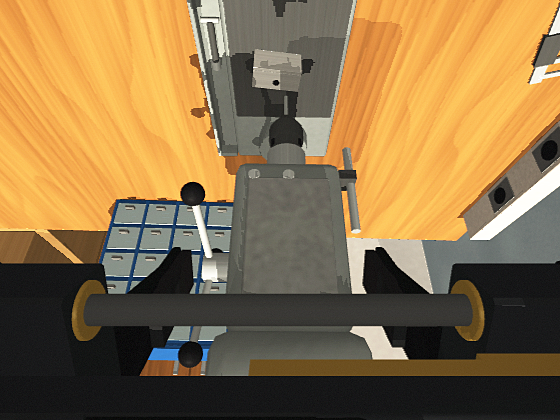

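View pics/s1.png

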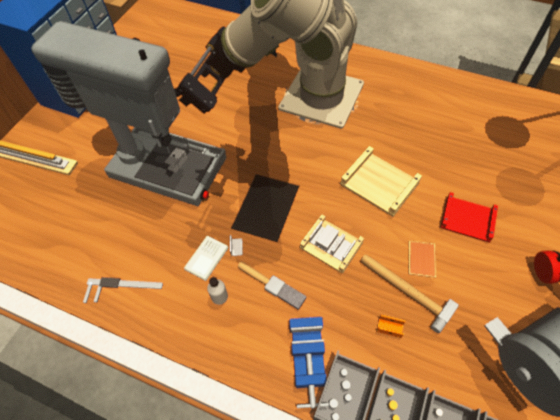

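```bash
python3 - <<'E'
from h import *
crop(cv2.imread('pics/w1.png'),205,15,160,120,5,'pics/w1c.png')
E
```

```text
(no output)
```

View pics/w1c.png

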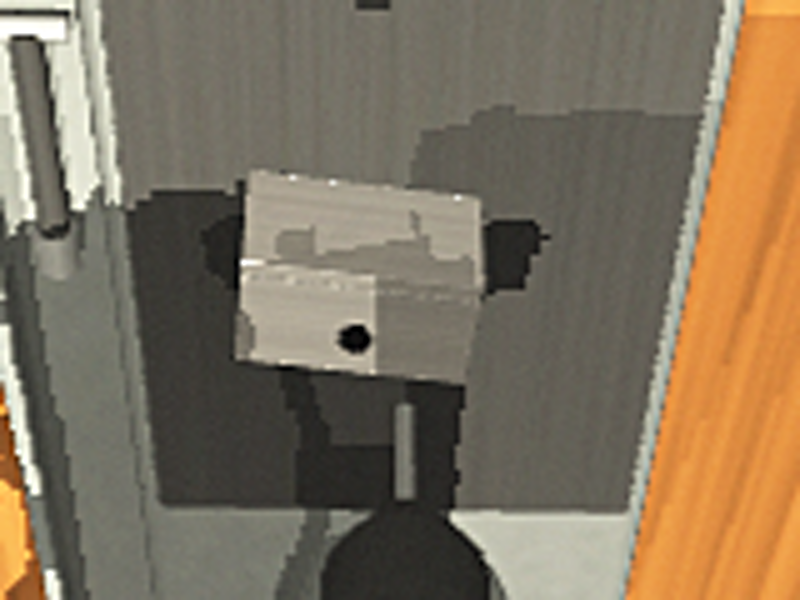

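```bash
python3 - <<'E'
from plan import *
info={'fovy': 61.884631852647736,'cx':277.69400794773424,'cy':209.45795013775583,'eye':np.array([0.4621,0.0138,0.4522]),'rotation':np.array([2.1045,0.056,0.0212])}
W=cam('wrist',info)
c=lambda u,v:(205+u/5-.4,15+v/5-.4)
for n,p,z in [('fl',(245,264),.086),('fr',(480,292),.086),('bl',(236,360),.086),('br',(465,384),.086),('hole',(354,338),.086),('bot l',(248,170),.05),('bot r',(481,197),.05),('bit',(404,403),.112),('plate bl',(160,505),.05),('plate br',(632,514),.05),('plate fr',(727,20),.05),('bitS',0,0)]:
    if p: print(n,onz(W,c(*p),z))
e,d=ray(W,c(404,403));print('bit ray at y=-.286',e+d*(-.286-e[1])/d[1])
S=cam('scene')
p=(95+355/5-.4,120+160/5-.4); print('bit S',onz(S,p,.112))
E
python3 - <<'E'
import sys; sys.path.insert(0,'.')
from h import *
crop(cv2.imread('pics/scene0.png'),145,125,60,55,10,'pics/bits.png')
E
```

```text
fl [ 0.4436 -0.2667  0.086 ]
fr [ 0.5016 -0.2716  0.086 ]
bl [ 0.441  -0.2957  0.086 ]
br [ 0.5007 -0.3001  0.086 ]
hole [ 0.4711 -0.2871  0.086 ]
bot l [ 0.4428 -0.2663  0.05  ]
bot r [ 0.5027 -0.2708  0.05  ]
bit [ 0.4835 -0.2845  0.112 ]
plate bl [ 0.4145 -0.3831  0.05  ]
plate br [ 0.5614 -0.3786  0.05  ]
plate fr [ 0.5553 -0.2213  0.05  ]
bit ray at y=-.286 [ 0.4836 -0.286   0.1103]
bit S [ 0.4803 -0.2977  0.112 ]
```

View pics/bits.png

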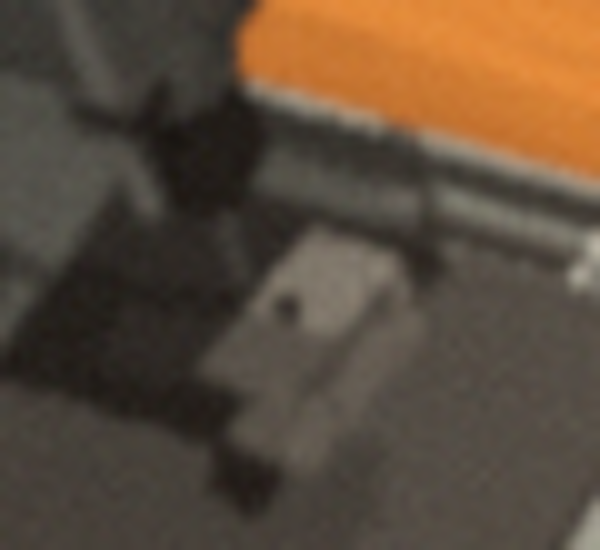

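```bash
python3 - <<'E'
from plan import *
S=cam('scene');print(onz(S,(169.3-.45,152-.45),.112))
s=get_state();M=R.from_rotvec(s['tcp_rot']).as_matrix()
p,M=plan([0.468,-0.186,.174],0,8)
p,M=plan([0.4723,-.2735,.0779],0,8,p,M)
E
```

```text
[ 0.4766 -0.2891  0.112 ]
[[-0.0, -1.6, 2.3, 0.0], [-0.0, -1.6, 2.3, 0.0], [-0.0, -1.6, 2.3, 0.0], [-0.0, -1.6, 2.3, 0.0], [-0.0, -1.6, 2.3, 0.0], [-0.0, -1.6, 2.3, 0.0], [-0.0, -1.6, 2.3, 0.0], [-0.0, -1.6, 2.3, 0.0]]
ends [ 0.469  -0.1834  0.1715] x [ 0.9989  0.0473 -0.0052] z [ 0.0283 -0.6774 -0.735 ]
[[-0.0, 0.0, 1.6, 0.0], [-0.0, 0.0, 1.6, 0.0], [-0.0, 0.0, 1.6, 0.0], [-0.0, 0.0, 1.6, 0.0], [-0.0, 0.0, 1.6, 0.0], [-0.0, 0.0, 1.6, 0.0], [-0.0, 0.0, 1.6, 0.0], [-0.0, 0.0, 1.6, 0.0]]
ends [ 0.4726 -0.2701  0.0774] x [ 0.9989  0.0473 -0.0052] z [ 0.0283 -0.6774 -0.735 ]
```

>>> step_arm:
  steps:
    - [[0, -1.6, 2.3, 0], [0, -1.6, 2.3, 0], [0, -1.6, 2.3, 0], [0, -1.6, 2.3, 0], [0, -1.6, 2.3, 0], [0, -1.6, 2.3, 0], [0, -1.6, 2.3, 0], [0, 0, 0, 0]]

```text
clock: 7.58
ee_pos: [0.4736, -0.1772, 0.2104]
tcp_rot: [2.387, 0.058, 0.022]
ft_force: [-0.5, 0.2, 0.7]
finger_gap: 0.0871
```

```bash
python3 st.py; python3 - <<'E'
from plan import *
i=vision.camera_info('wrist');cv2.imwrite('pics/w2.png',vision.grab_frame('wrist'));print(i)
p,M=plan([0.4723,-.2735,.0779],0,8)
E
```

```text
7.5833 [-1.436  0.171  1.317  2.046  0.638  1.194 -0.354] [ 0.4736 -0.1772  0.2104] x [ 0.9988  0.0487 -0.0005] y [ 0.0358 -0.7277  0.6849] z [ 0.033  -0.6841 -0.7286] tilt 43.22946730998177 [-0.5  0.2  0.7] 0.0871029372737899
{'fovy': 61.884631852647736, 'cx': 277.69400794773424, 'cy': 209.45795013775583, 'eye': array([ 0.4675, -0.0103,  0.2724]), 'rotation': array([2.0944, 0.0528, 0.0289])}
[[-0.1, -0.3, 2.0, 0.0], [-0.1, -0.3, 2.0, 0.0], [-0.1, -0.3, 2.0, 0.0], [-0.1, -0.3, 2.0, 0.0], [-0.1, -0.3, 2.0, 0.0], [-0.1, -0.3, 2.0, 0.0], [-0.1, -0.3, 2.0, 0.0], [-0.1, -0.3, 2.0, 0.0]]
ends [ 0.4701 -0.2701  0.0794] x [0.9989 0.046  0.0012] z [ 0.0323 -0.6829 -0.7298]
```

View pics/w2.png

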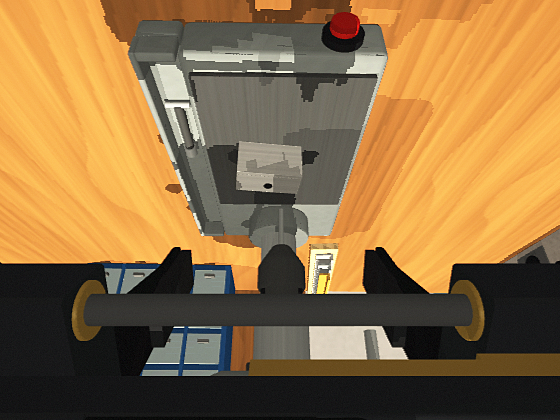

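```bash
python3 - <<'E'
from plan import *
crop(cv2.imread('pics/w2.png'),195,125,150,110,5,'pics/w2c.png')
E
```

```text
(no output)
```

View pics/w2c.png

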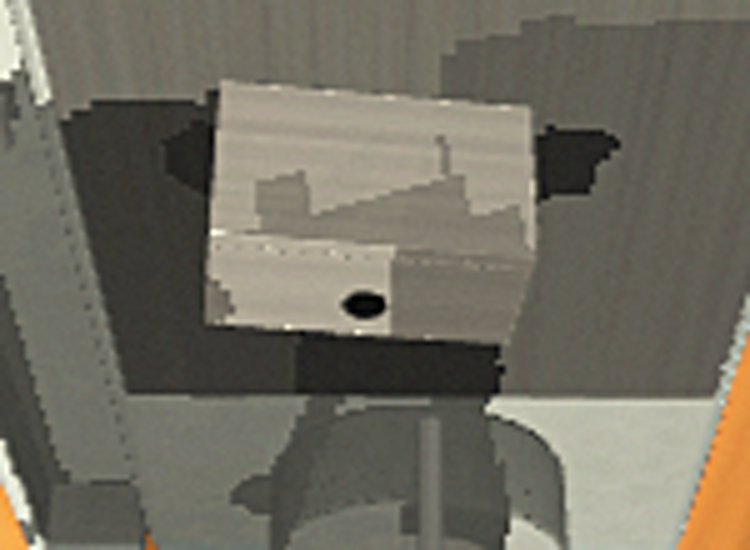

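```bash
python3 - <<'E'
from plan import *
info={'fovy': 61.884631852647736,'cx':277.69400794773424,'cy':209.45795013775583,'eye':np.array([0.4675,-0.0103,0.2724]),'rotation':np.array([2.0944,0.0528,0.0289])}
W=cam('wrist',info)
c=lambda u,v:(195+u/5-.4,125+v/5-.4)
P=[onz(W,c(*p),z) for p,z in [((210,231),.086),((535,262),.086),((205,323),.086),((512,345),.086),((220,80),.05),((533,104),.05)]]
for q in P: print(q)
print('hole',onz(W,c(364,304),.086)); e,d=ray(W,c(430,420)); print('bit',onz(W,c(430,420),.112))
E
```

```text
[ 0.4433 -0.2654  0.086 ]
[ 0.5022 -0.2719  0.086 ]
[ 0.4407 -0.2954  0.086 ]
[ 0.5008 -0.3002  0.086 ]
[ 0.4429 -0.2664  0.05  ]
[ 0.5029 -0.2702  0.05  ]
hole [ 0.4713 -0.2872  0.086 ]
bit [ 0.4837 -0.2857  0.112 ]
```

>>> step_arm:
  steps:
    - [[0, -0.3, 2.2, 0], [0, -0.3, 2.2, 0], [0, -0.3, 2.2, 0], [0, -0.3, 2.2, 0], [0, -0.3, 2.2, 0], [0, -0.2, 1.5, 0], [0, 0, 0, 0], [0, 0, 0, 0]]

```text
clock: 8.3
ee_pos: [0.4788, -0.2483, 0.1089]
tcp_rot: [2.401, 0.053, 0.029]
ft_force: [0.3, 0.5, 0.4]
finger_gap: 0.0873
```

```bash
python3 st.py; python3 - <<'E'
from plan import *
i=vision.camera_info('wrist');cv2.imwrite('pics/w3.png',vision.grab_frame('wrist'));print(i)
p,M=plan([0.4723,-.2735,.0779],0,2)
E
```

```text
8.3 [-1.037  0.428  1.12   2.121  0.496  0.818 -0.266] [ 0.4788 -0.2483  0.1089] x [0.9989 0.0463 0.006 ] y [ 0.0301 -0.7375  0.6747] z [ 0.0357 -0.6738 -0.7381] tilt 42.43086551538556 [0.3 0.5 0.4] 0.0873067132744808
{'fovy': 61.884631852647736, 'cx': 277.69400794773424, 'cy': 209.45795013775583, 'eye': array([ 0.4728, -0.0824,  0.1733]), 'rotation': array([2.1085, 0.0468, 0.034 ])}
[[-0.4, -0.1, 2.0, 0.0], [-0.4, -0.1, 2.0, 0.0]]
ends [ 0.4725 -0.2738  0.0779] x [0.9989 0.0471 0.0067] z [ 0.0367 -0.6734 -0.7383]
```

View pics/w3.png

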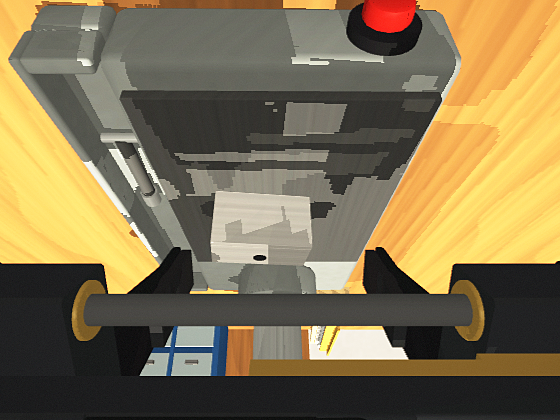

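>>> step_arm:
  steps:
    - [[-0.2, 0, 1, 0], [-0.2, 0, 1, 0], [-0.2, 0, 1, 0], [0, -0.1, 1, 0], [0, 0, 0, 0], [0, 0, 0, 0], [0, 0, 0, 0], [0, 0, 0, 0]]

```text
clock: 9.02
ee_pos: [0.4736, -0.2747, 0.0773]
tcp_rot: [2.4, 0.054, 0.029]
ft_force: [-0.8, 0.0, -0.7]
finger_gap: 0.0871
```

```bash
python3 st.py; python3 - <<'E'
from plan import *
i=vision.camera_info('wrist');cv2.imwrite('pics/w4.png',vision.grab_frame('wrist'));cv2.imwrite('pics/s4.png',vision.grab_frame('scene'))
crop(cv2.imread('pics/s4.png'),130,100,110,90,7,'pics/s4c.png')
p,M=plan([0.4723,-.2735,.0779],0,2)
E
```

```text
9.0167 [-0.937  0.498  1.074  2.145  0.476  0.707 -0.255] [ 0.4736 -0.2747  0.0773] x [0.9989 0.047  0.0055] y [ 0.031  -0.7371  0.675 ] z [ 0.0358 -0.6741 -0.7378] tilt 42.45891460994621 [-0.8  0.  -0.7] 0.08709019867456834
[[-0.0, -0.0, -0.1, 0.0], [-0.0, -0.0, -0.1, 0.0]]
ends [ 0.4732 -0.2736  0.0785] x [0.9989 0.0466 0.0051] z [ 0.0352 -0.6743 -0.7376]
```

View pics/w4.png

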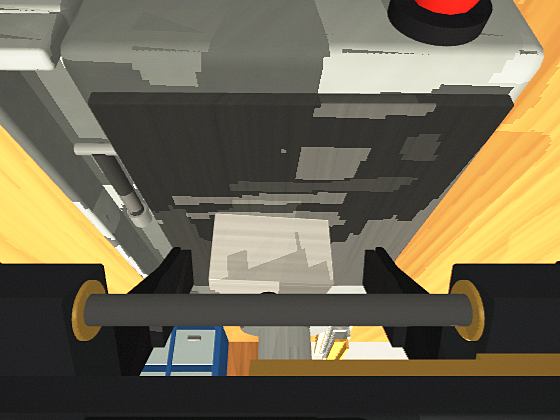

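View pics/s4c.png

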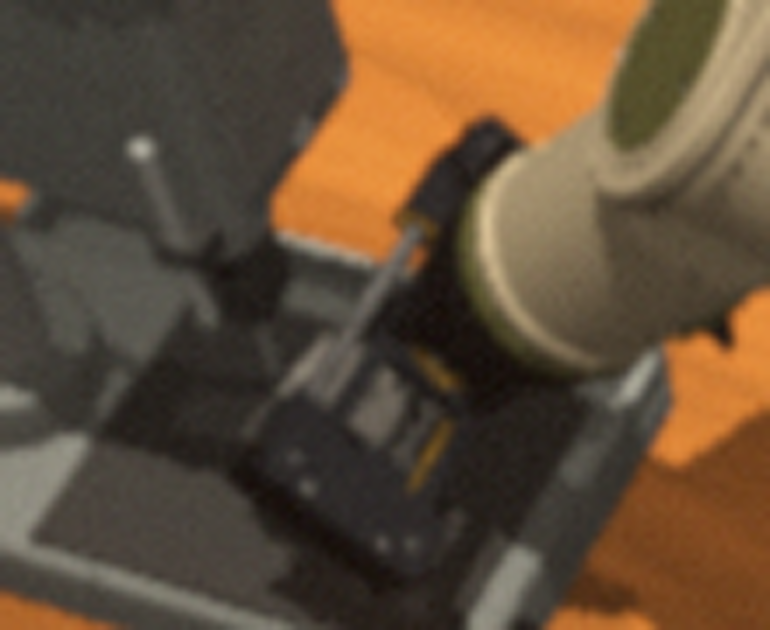

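>>> step_arm:
  steps:
    - [[0, 0, 0, 0], [0, 0, 0, 0], [0, 0, 0, 0], [0, 0, 0, 0], [0, 0, 0, 0], [0, 0, 0, 0], [0, 0, 0, 0], [0, 0, 0, 0]]
  jaw: -1

```text
clock: 9.78
ee_pos: [0.4726, -0.2756, 0.0765]
tcp_rot: [2.399, 0.053, 0.026]
ft_force: [-0.3, -0.2, 1.2]
finger_gap: 0.0593
```

```bash
python3 st.py; python3 - <<'E'
from plan import *
cv2.imwrite('pics/w5.png',vision.grab_frame('wrist'))
E
```

```text
9.7833 [-0.935  0.5    1.073  2.146  0.475  0.705 -0.255] [ 0.4726 -0.2756  0.0765] x [0.999  0.0456 0.0042] y [ 0.0307 -0.7367  0.6755] z [ 0.0339 -0.6747 -0.7373] tilt 42.49568457462332 [-0.3 -0.2  1.2] 0.05928424701166577
```

View pics/w5.png

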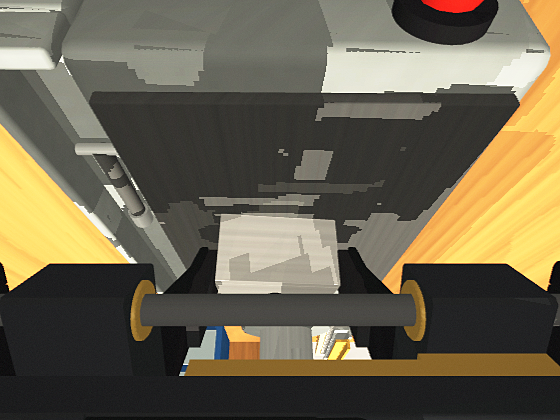

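>>> step_arm:
  steps:
    - [[0, 0.1, -0.2, 0], [0, 0.1, -0.2, 0], [0, -0.7, -0.7, 0], [0, -1.4, -1.3, 0], [0, -1.6, -1.6, 0], [0, -1.6, -1.6, 0], [0, -1.6, -1.6, 0], [0, -1, -2, 0]]

```text
clock: 10.5
ee_pos: [0.4666, -0.1546, 0.0918]
tcp_rot: [2.399, 0.055, 0.026]
ft_force: [0.6, -0.2, -1.0]
finger_gap: 0.0595
```

```bash
python3 st.py; python3 - <<'E'
from plan import *
cv2.imwrite('pics/w6.png',vision.grab_frame('wrist'))
E
```

```text
10.5 [-1.213  0.45   1.084  2.141  0.437  0.915 -0.403] [ 0.4666 -0.1546  0.0918] x [0.9989 0.0467 0.0032] y [ 0.0323 -0.7366  0.6755] z [ 0.034  -0.6747 -0.7373] tilt 42.49522638969397 [ 0.6 -0.2 -1. ] 0.059507892729755346
```

View pics/w6.png

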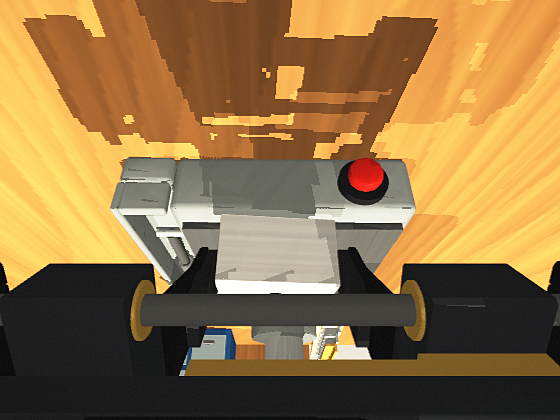

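```bash
python3 - <<'E'
from plan import *
S=cam('scene')
for p in [(258,176),(299,184),(280,240),(233,229)]: print(onz(S,p,.003))
p,M=plan([0.46,-0.03,0.36],57,8)
E
```

```text
[ 0.3904 -0.0583  0.003 ]
[0.3711 0.0679 0.003 ]
[0.566  0.0897 0.003 ]
[ 0.584  -0.0466  0.003 ]
[[-0.0, 1.1, -3.5, 7.1], [0.1, 1.1, -3.5, 7.1], [0.3, 1.1, -3.5, 7.1], [0.4, 1.1, -3.5, 7.1], [0.5, 1.0, -3.5, 7.1], [0.6, 0.9, -3.5, 7.1], [0.8, 0.8, -3.5, 7.1], [0.9, 0.7, -3.5, 7.1]]
ends [ 0.4608 -0.0285  0.3602] x [ 0.5756 -0.5892  0.567 ] z [ 0.0379 -0.6735 -0.7382]
```

>>> step_arm:
  steps:
    - [[0, 1.1, -3.5, 7], [0.1, 1.1, -3.5, 7], [0.3, 1.1, -3.5, 7], [0.4, 1.1, -3.5, 7], [0.5, 1, -3.5, 7], [0.6, 0.9, -3.5, 7], [0.8, 0.8, -3.5, 7], [0.9, 0.7, -3.5, 7]]

```text
clock: 11.22
ee_pos: [0.4602, -0.033, 0.3604]
tcp_rot: [2.195, -1.112, 0.471]
ft_force: [1.7, 0.0, -0.6]
finger_gap: 0.0596
```

```bash
python3 st.py
```

```text
11.2167 [-1.755 -0.097  1.203  1.779  0.73   1.774 -1.497] [ 0.4602 -0.033   0.3604] x [ 0.5808 -0.5897  0.5611] y [-0.8133 -0.4489  0.3701] z [ 0.0336 -0.6714 -0.7404] tilt 42.23740442888194 [ 1.7  0.  -0.6] 0.0595508241292167
```

>>> step_arm:
  steps:
    - [[0, 0, 0, -7.1], [0, 0, 0, -7.1], [0, 0, 0, -7.1], [0, 0, 0, -7.1], [0, 0, 0, -7.1], [0, 0, 0, -7.1], [0, 0, 0, -7.1], [0, 0, 0, -7.1]]

```text
clock: 11.88
ee_pos: [0.4605, -0.0338, 0.3592]
tcp_rot: [2.399, 0.077, 0.016]
ft_force: [-0.0, -0.5, 0.2]
finger_gap: 0.0593
```

>>> step_arm:
  steps:
    - [[0, 0, 0, -7.1], [0, 0, 0, -7.1], [0, 0, 0, -7.1], [0, 0, 0, -7.1], [0, 0, 0, -7.1], [0, 0, 0, -7.1], [0, 0, 0, -7.1], [0, 0, 0, -7.1]]

```text
clock: 12.55
ee_pos: [0.4606, -0.0338, 0.3592]
tcp_rot: [2.115, 1.233, -0.438]
ft_force: [0.4, 0.1, -0.8]
finger_gap: 0.0591
```

>>> step_arm:
  steps:
    - [[0, 0, 0, -7.1], [0, 0, 0, -7.1], [0, 0, 0, -7.1], [0, 0, 0, -7.1], [0, 0, 0, -7.1], [0, 0, 0, -7.1], [0, 0, 0, -7.1], [0, 0, 0, -7.1]]

```text
clock: 13.22
ee_pos: [0.4607, -0.0339, 0.359]
tcp_rot: [1.353, 2.221, -0.836]
ft_force: [0.2, -0.1, -1.1]
finger_gap: 0.0594
```

```bash
python3 st.py
```

```text
13.2167 [-2.062 -0.376  1.311  1.782  0.925  1.967  1.325] [ 0.4607 -0.0339  0.359 ] x [-0.4468  0.6502 -0.6145] y [ 0.894   0.3501 -0.2795] z [ 0.0334 -0.6742 -0.7377] tilt 42.45990130751383 [ 0.2 -0.1 -1.1] 0.05942802997770702
```

>>> step_arm:
  steps:
    - [[0, 0, 0, -7.1], [0, 0, 0, -7.1], [0, 0, 0, -7.1], [0, 0, 0, -7.1], [0, 0, 0, -7.1], [0, 0, 0, -7.1], [0, 0, 0, -7.1], [0, 0, 0, -7.1]]

```text
clock: 13.88
ee_pos: [0.4607, -0.0338, 0.359]
tcp_rot: [0.147, 2.858, -1.106]
ft_force: [-0.2, 0.1, -1.4]
finger_gap: 0.0598
```

```bash
python3 st.py; python3 - <<'E'
from plan import *
cv2.imwrite('pics/w7.png',vision.grab_frame('wrist'))
s=get_state();M=R.from_rotvec(s['tcp_rot']).as_matrix();t=np.cross([0,0,1],M[:,2]);t/=-np.linalg.norm(t);print(t,np.degrees(np.arctan2(M[:,1]@t,M[:,0]@t)))
plan([0.47,0.02,0.12],-9,8)
E
```

```text
13.8833 [-2.1   -0.446  1.296  1.782  0.969  2.022  2.279] [ 0.4607 -0.0338  0.359 ] x [-0.9927  0.063  -0.1025] y [ 0.1155  0.7358 -0.6672] z [ 0.0334 -0.6742 -0.7378] tilt 42.45830749507523 [-0.2  0.1 -1.4] 0.05979855871577647
[-0.9988 -0.0494  0.    ] -8.178540808470947
[[0.2, 2.5, 1.8, -1.1], [0.2, 2.5, 1.8, -1.1], [0.1, 2.5, 1.8, -1.1], [0.1, 2.5, 1.8, -1.1], [0.0, 2.5, 1.8, -1.1], [-0.0, 2.5, 1.8, -1.1], [-0.1, 2.5, 1.8, -1.1], [-0.1, 2.5, 1.8, -1.1]]
ends [0.4693 0.0169 0.1178] x [-0.9983 -0.0574  0.0073] z [ 0.0333 -0.6743 -0.7377]
```

View pics/w7.png

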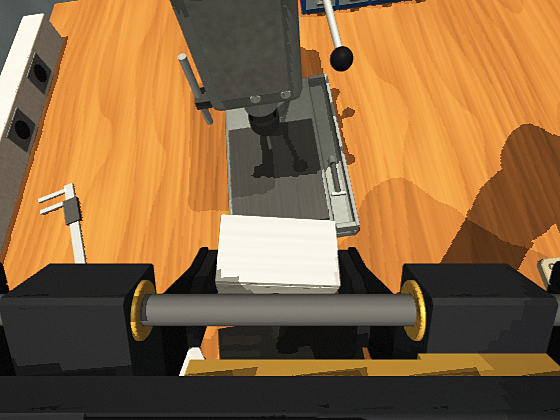

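>>> step_arm:
  steps:
    - [[0.2, 2.5, 1.8, -1], [0.2, 2.5, 1.8, -1], [0.1, 2.5, 1.8, -1], [0.1, 2.5, 1.8, -1], [0, 2.5, 1.8, -1], [0, 2.5, 1.8, -1], [0, 2.5, 1.8, -1], [0, 2.5, 1.8, -1.2]]

```text
clock: 14.6
ee_pos: [0.4, -0.0169, 0.1666]
tcp_rot: [-0.085, 2.874, -1.024]
ft_force: [-0.0, -0.5, -0.6]
finger_gap: 0.0595
```

```bash
python3 st.py; python3 - <<'E'
from plan import *
cv2.imwrite('pics/s8.png',vision.grab_frame('scene'))
crop(cv2.imread('pics/s8.png'),200,120,150,110,5,'pics/s8c.png')
plan([0.47,0.02,0.06],0,2)
plan([0.47,0.02,0.031],0,2)
E
```

```text
14.6 [-2.123 -0.5    1.339  2.188  0.95   1.7    2.075] [ 0.4    -0.0169  0.1666] x [-0.9945 -0.082  -0.0653] y [-0.0223  0.7739 -0.633 ] z [ 0.1025 -0.628  -0.7714] tilt 39.517476057514436 [-0.  -0.5 -0.6] 0.059508084016815205
[[-3.5, 4.6, 3.2, 0.0], [-3.5, 4.6, 3.2, 0.0]]
ends [0.471  0.0196 0.0605] x [-0.9945 -0.0853 -0.061 ] z [ 0.1012 -0.6285 -0.7712]
[[-3.4, 5.6, 4.3, 0.0], [-3.4, 5.6, 4.3, 0.0]]
ends [0.4707 0.021  0.0307] x [-0.9945 -0.0853 -0.061 ] z [ 0.1012 -0.6285 -0.7712]
```

View pics/s8c.png

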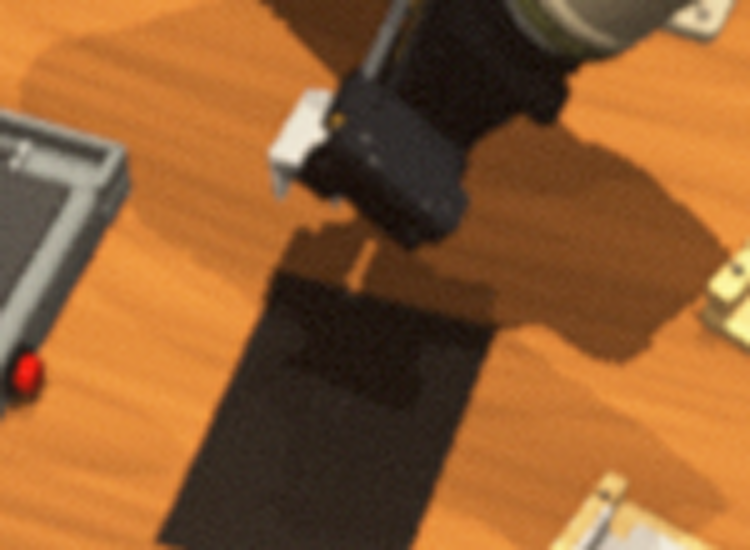

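```bash
python3 - <<'E'
from plan import *
p,M=plan([0.51,0.0,0.16],0,4)
p,M=plan([0.51,0.01,0.07],0,4,p,M)
E
```

```text
[[-2.8, 0.3, 0.1, 0.0], [-2.8, 0.3, 0.1, 0.0], [-2.8, 0.3, 0.1, 0.0], [-2.8, 0.3, 0.1, 0.0]]
ends [ 0.5089 -0.001   0.16  ] x [-0.9945 -0.0853 -0.061 ] z [ 0.1012 -0.6285 -0.7712]
[[0.1, 1.6, 1.6, 0.0], [0.1, 1.6, 1.6, 0.0], [0.1, 1.6, 1.6, 0.0], [0.1, 1.6, 1.6, 0.0]]
ends [0.5096 0.0079 0.0699] x [-0.9945 -0.0853 -0.061 ] z [ 0.1012 -0.6285 -0.7712]
```

>>> step_arm:
  steps:
    - [[-2.8, 0.3, 0.1, 0], [-2.8, 0.3, 0.1, 0], [-2.8, 0.3, 0.1, 0], [-2.8, 0.3, 0.1, 0], [-0.5, 1, 1, 0], [0, 1, 1, 0], [0, 0, 0, 0], [0, 0, 0, 0]]

```text
clock: 15.32
ee_pos: [0.4527, -0.026, 0.1852]
tcp_rot: [-0.12, 2.846, -0.939]
ft_force: [-0.3, 0.1, -0.4]
finger_gap: 0.0595
```

```bash
cat >> st.py <<'E'
xc=-.737*M[:,1]-.675*M[:,2]; print('web dir if held',xc,'len axis',M[:,0])
E
python3 st.py
```

```text
15.3167 [-2.058 -0.499  1.339  2.12   1.012  1.641  2.192] [ 0.4527 -0.026   0.1852] x [-0.9867 -0.1202 -0.1098] y [-0.0313  0.8019 -0.5967] z [ 0.1598 -0.5853 -0.7949] tilt 37.35040428796422 [-0.3  0.1 -0.4] 0.059462147587391635
web dir if held [-0.0848 -0.1959  0.9763] len axis [-0.9867 -0.1202 -0.1098]
```

```bash
python3 - <<'E'
from plan import *
p,M=plan([0.53,-0.09,0.11],0,8)
E
```

```text
[[-0.8, -0.1, 1.4, 0.0], [-0.8, -0.1, 1.4, 0.0], [-0.8, -0.1, 1.4, 0.0], [-0.8, -0.1, 1.4, 0.0], [-0.8, -0.1, 1.4, 0.0], [-0.8, -0.1, 1.4, 0.0], [-0.8, -0.1, 1.4, 0.0], [-0.8, -0.1, 1.4, 0.0]]
ends [ 0.534  -0.0903  0.108 ] x [-0.9867 -0.1202 -0.1098] z [ 0.1598 -0.5853 -0.7949]
```

>>> step_arm:
  steps:
    - [[-0.8, -0.1, 1.4, 0], [-0.8, -0.1, 1.4, 0], [-0.8, -0.1, 1.4, 0], [-0.8, -0.1, 1.4, 0], [-0.8, -0.1, 1.4, 0], [-0.8, -0.1, 1.4, 0], [-0.8, -0.1, 1.4, 0], [-0.8, -0.1, 1.4, 0]]

```text
clock: 15.98
ee_pos: [0.4791, -0.1053, 0.1519]
tcp_rot: [-0.145, 2.816, -0.872]
ft_force: [-0.0, 0.6, -0.9]
finger_gap: 0.0593
```

```bash
python3 st.py
```

```text
15.9833 [-1.824 -0.499  1.339  2.193  1.117  1.436  2.312] [ 0.4791 -0.1053  0.1519] x [-0.9772 -0.1486 -0.1513] y [-0.0371  0.8222 -0.5679] z [ 0.2088 -0.5494 -0.8091] tilt 35.996721327241104 [-0.   0.6 -0.9] 0.0593085266698953
web dir if held [-0.1136 -0.2352  0.9647] len axis [-0.9772 -0.1486 -0.1513]
```

```bash
python3 - <<'E'
from plan import *
p,M=plan([0.53,-0.10,0.03],10,8)
E
```

```text
[[-0.4, 0.9, 1.3, 1.2], [-0.4, 0.9, 1.3, 1.2], [-0.4, 0.9, 1.3, 1.2], [-0.3, 0.9, 1.3, 1.2], [-0.3, 0.9, 1.3, 1.2], [-0.3, 0.9, 1.3, 1.2], [-0.3, 0.9, 1.3, 1.2], [-0.3, 0.9, 1.3, 1.2]]
ends [ 0.5296 -0.1001  0.0329] x [-0.9697 -0.0094 -0.2439] z [ 0.2088 -0.5494 -0.8091]
```

>>> step_arm:
  steps:
    - [[-0.5, 0.9, 1.3, 0], [-0.5, 0.9, 1.3, 0], [-0.5, 0.9, 1.3, 0], [-0.5, 0.9, 1.3, 0], [-0.5, 0.8, 1.3, 0], [-0.5, 0.8, 1.3, 0], [0, 0, 0, 0], [0, 0, 0, 0]]

```text
clock: 16.65
ee_pos: [0.4675, -0.1097, 0.1125]
tcp_rot: [-0.167, 2.789, -0.815]
ft_force: [0.4, -0.2, -0.8]
finger_gap: 0.0598
```

```bash
python3 st.py
```

```text
16.65 [-1.77  -0.499  1.339  2.29   1.166  1.316  2.26 ] [ 0.4675 -0.1097  0.1125] x [-0.9668 -0.1728 -0.1882] y [-0.0443  0.8388 -0.5426] z [ 0.2516 -0.5163 -0.8186] tilt 35.0512410173517 [ 0.4 -0.2 -0.8] 0.059819248027081565
web dir if held [-0.1372 -0.2697  0.9525] len axis [-0.9668 -0.1728 -0.1882]
```

```bash
python3 - <<'E'
from plan import *
p,M=plan([0.51,-0.085,0.045],-8,6)
s=get_state();M=R.from_rotvec(s['tcp_rot']).as_matrix()
# channel corners relative
G=s['ee_pos']+.006*M[:,2]
Mg=R.from_rotvec([2.399,0.053,0.026]).as_matrix(); off=Mg.T@(np.array([0.4727,-.2833,.068])-(np.array([0.4726,-.2756,.0765])))
def corners(p,M):
    xc=M@np.array([0,-.737,-.675]);yc=M[:,0];zc=np.cross(xc,yc);c=p+M@off
    return c,np.array([c-.015*xc+a*.03*yc+b*.018*zc for a in(-1,1) for b in(-1,1)])
print(corners(s['ee_pos'],M))
E
```

```text
[[-0.5, 0.9, 0.9, -1.3], [-0.6, 0.9, 0.9, -1.3], [-0.6, 0.9, 0.9, -1.3], [-0.6, 0.9, 0.9, -1.3], [-0.6, 0.9, 0.9, -1.3], [-0.6, 0.9, 0.9, -1.3]]
ends [ 0.5094 -0.0852  0.0439] x [-0.9519 -0.285  -0.1128] z [ 0.2516 -0.5163 -0.8186]
(array([ 0.4706, -0.1157,  0.1032]), array([[ 0.4978, -0.0894,  0.0988],
       [ 0.5056, -0.1235,  0.0903],
       [ 0.4398, -0.0998,  0.0875],
       [ 0.4476, -0.1338,  0.079 ]]))
```

>>> step_arm:
  steps:
    - [[-0.6, 1.1, 1.1, -1.5], [-0.6, 1.1, 1.1, -1.5], [-0.6, 1.1, 1.1, -1.5], [-0.6, 1.1, 1.1, -1.5], [-0.6, 1.1, 1.1, -1.5], [-0.6, 1.1, 1.1, -1.5], [0, 0, 0, 0], [0, 0, 0, 0]]

```text
clock: 17.32
ee_pos: [0.4562, -0.0936, 0.0905]
tcp_rot: [-0.367, 2.798, -0.806]
ft_force: [-0.2, 0.2, -1.4]
finger_gap: 0.0596
```

```bash
cat >> st.py <<'E'
off=np.array([0.0002,-0.0115,0.0012])
Mg=R.from_rotvec([2.399,0.053,0.026]).as_matrix(); off=Mg.T@(np.array([0.4727,-.2833,.068])-(np.array([0.4726,-.2756,.0765])))
yc=M[:,0];zc=np.cross(xc,yc);c=s['ee_pos']+M@off
print('chan',c,'corner z',[(c-.015*xc+a*.03*yc+b*.018*zc)[2].round(4) for a in(-1,1) for b in(-1,1)])
E
python3 st.py
```

```text
17.3167 [-1.683 -0.237  1.32   2.335  0.993  1.055  2.438] [ 0.4562 -0.0936  0.0905] x [-0.9478 -0.2924 -0.1275] y [-0.1798  0.8198 -0.5437] z [ 0.2635 -0.4924 -0.8296] tilt 33.946119191397294 [-0.2  0.2 -1.4] 0.05957818327782336
web dir if held [-0.0453 -0.2719  0.9606] len axis [-0.9478 -0.2924 -0.1275]
chan [ 0.4595 -0.0992  0.0811] corner z [np.float64(0.0749), np.float64(0.0661), np.float64(0.0673), np.float64(0.0585)]
```

```bash
python3 - <<'E'
from plan import *
p,M=plan([0.47,-0.105,0.040],-6,6)
E
```

```text
[[-0.1, 0.3, 0.9, -1.0], [-0.1, 0.3, 0.9, -1.0], [-0.1, 0.3, 0.9, -1.0], [-0.1, 0.3, 0.9, -1.0], [-0.1, 0.3, 0.9, -1.0], [-0.1, 0.3, 0.9, -1.0]]
ends [ 0.4721 -0.1037  0.0365] x [-0.9238 -0.3765 -0.0699] z [ 0.2635 -0.4924 -0.8296]
```

>>> step_arm:
  steps:
    - [[-0.1, 0.3, 0.9, -1], [-0.1, 0.3, 0.9, -1], [-0.1, 0.3, 0.9, -1], [-0.1, 0.3, 0.9, -1], [-0.1, 0.3, 0.9, -1], [0, 0, 0, -1], [0, 0, 0, 0], [0, 0, 0, 0]]

```text
clock: 17.98
ee_pos: [0.4654, -0.0983, 0.0684]
tcp_rot: [-0.448, 2.794, -0.813]
ft_force: [-0.1, -0.1, -0.9]
finger_gap: 0.0594
```

```bash
python3 st.py; python3 - <<'E'
from plan import *
cv2.imwrite('pics/s9.png',vision.grab_frame('scene'))
crop(cv2.imread('pics/s9.png'),180,110,120,90,6,'pics/s9c.png')
E
```

```text
17.9833 [-1.023  0.055  0.734  2.323  0.789  0.811  2.601] [ 0.4654 -0.0983  0.0684] x [-0.9347 -0.3402 -0.1024] y [-0.2322  0.803  -0.5488] z [ 0.2689 -0.4892 -0.8297] tilt 33.93664840773857 [-0.1 -0.1 -0.9] 0.05944561854998063
web dir if held [-0.0104 -0.2616  0.9645] len axis [-0.9347 -0.3402 -0.1024]
chan [ 0.4688 -0.1038  0.059 ] corner z [np.float64(0.0519), np.float64(0.0432), np.float64(0.0458), np.float64(0.0371)]
```

View pics/s9c.png

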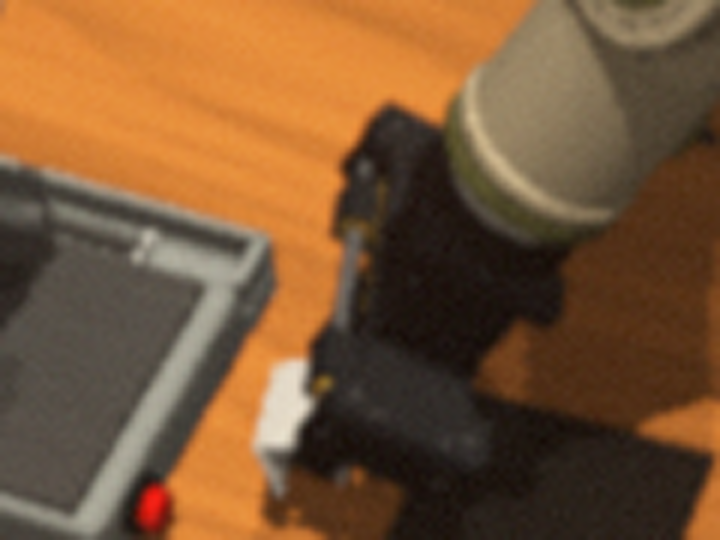

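>>> step_arm:
  steps:
    - [[0.1, 0.5, 0.8, 0], [0.1, 0.5, 0.8, 0], [0.1, 0.5, 0.7, 0], [0.1, 0.5, 0.6, 0], [0, 0, 0, 0], [0, 0, 0, 0], [0, 0, 0, 0], [0, 0, 0, 0]]

```text
clock: 18.7
ee_pos: [0.4653, -0.0963, 0.0325]
tcp_rot: [-0.454, 2.794, -0.814]
ft_force: [0.7, -0.2, 1.8]
finger_gap: 0.0591
```

```bash
python3 st.py
```

```text
18.7 [-1.011  0.172  0.734  2.341  0.774  0.693  2.558] [ 0.4653 -0.0963  0.0325] x [-0.9337 -0.3436 -0.1011] y [-0.2355  0.8017 -0.5494] z [ 0.2698 -0.4892 -0.8294] tilt 33.96183440953689 [ 0.7 -0.2  1.8] 0.059117474179983365
web dir if held [-0.0085 -0.2606  0.9648] len axis [-0.9337 -0.3436 -0.1011]
chan [ 0.4687 -0.1019  0.023 ] corner z [np.float64(0.0159), np.float64(0.0073), np.float64(0.0099), np.float64(0.0012)]
```

>>> step_arm:
  steps:
    - [[0, 0, 0, 0], [0, 0, 0, 0], [0, 0, 0, 0], [0, 0, 0, 0], [0, 0, 0, 0], [0, 0, 0, 0], [0, 0, 0, 0], [0, 0, 0, 0]]
  jaw: 1

```text
clock: 19.37
ee_pos: [0.4646, -0.0969, 0.0317]
tcp_rot: [-0.454, 2.795, -0.815]
ft_force: [0.1, -0.8, 0.4]
finger_gap: 0.0867
```

```bash
python3 st.py; python3 - <<'E'
from plan import *
cv2.imwrite('pics/w10.png',vision.grab_frame('wrist'))
i=vision.camera_info('wrist');print(i)
E
```

```text
19.3667 [-1.008  0.174  0.731  2.342  0.774  0.692  2.558] [ 0.4646 -0.0969  0.0317] x [-0.9341 -0.3428 -0.0994] y [-0.2356  0.8015 -0.5496] z [ 0.2681 -0.49   -0.8295] tilt 33.95577864087903 [ 0.1 -0.8  0.4] 0.08668355480825204
web dir if held [-0.0073 -0.2599  0.965 ] len axis [-0.9341 -0.3428 -0.0994]
chan [ 0.468  -0.1025  0.0222] corner z [np.float64(0.0151), np.float64(0.0064), np.float64(0.0091), np.float64(0.0005)]
{'fovy': 61.884631852647736, 'cx': 277.69400794773424, 'cy': 209.45795013775583, 'eye': array([ 0.4426, -0.0823,  0.2077]), 'rotation': array([-0.4992,  2.9243, -0.4044])}
```

View pics/w10.png

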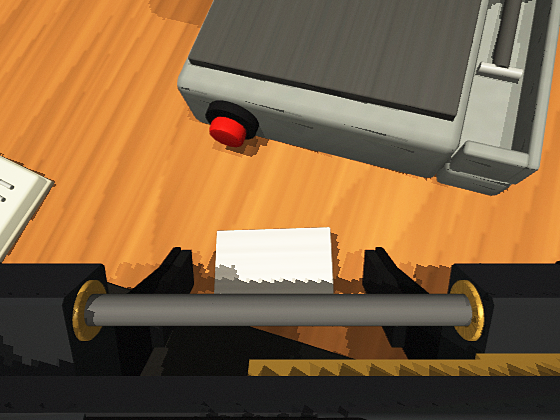

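>>> step_arm:
  steps:
    - [[0, 0, -1.5, 0], [0, 0, -2.5, 0], [0, 0, -3, 0], [0, 0, -3.5, 0], [0, 0, -3.5, 7], [0, 0, -3.5, 7], [0, 0, -3.5, 7], [0, 0, -3.5, 7]]

```text
clock: 20.08
ee_pos: [0.398, 0.0238, 0.2364]
tcp_rot: [0.236, 2.72, -0.692]
ft_force: [1.5, 0.2, -0.6]
finger_gap: 0.0868
```

```bash
python3 st.py; python3 - <<'E'
from plan import *
s=get_state();a=s['ee_pos']
p,M=plan([0.38,0.12,0.5],56,8)
p,M=plan([0.25,0.35,0.55],56,8,p,M)
p,M=plan([0.02,0.45,0.6],56,8,p,M)
E
```

```text
20.0833 [-1.186 -0.292  0.422  2.171  0.687  1.467  2.023] [0.398  0.0238 0.2364] x [-0.934   0.079  -0.3484] y [ 0.2359  0.8687 -0.4355] z [ 0.2682 -0.4889 -0.8301] tilt 33.89470221183974 [ 1.5  0.2 -0.6] 0.08675427410770098
web dir if held [-0.3549 -0.3102  0.8812] len axis [-0.934   0.079  -0.3484]
chan [0.4013 0.0181 0.2271] corner z [np.float64(0.23), np.float64(0.2186), np.float64(0.2091), np.float64(0.1977)]
[[-0.8, -0.4, -3.4, 7.0], [-0.9, -0.3, -3.4, 7.0], [-0.9, -0.2, -3.4, 7.0], [-0.9, -0.1, -3.4, 7.0], [-1.0, 0.0, -3.4, 7.0], [-0.9, 0.1, -3.4, 7.0], [-0.9, 0.2, -3.4, 7.0], [-0.9, 0.3, -3.4, 7.0]]
ends [0.3784 0.1213 0.5003] x [-0.3267  0.7644 -0.5558] z [ 0.2682 -0.4889 -0.8301]
[[2.4, -0.2, -2.3, 7.0], [2.3, -0.5, -2.3, 7.0], [2.2, -0.8, -2.3, 7.0], [2.1, -1.1, -2.3, 7.0], [2.0, -1.3, -2.3, 7.0], [1.8, -1.5, -2.3, 7.0], [1.6, -1.7, -2.3, 7.0], [1.4, -1.9, -2.3, 7.0]]
ends [0.2519 0.3479 0.5476] x [ 0.5687  0.7759 -0.2733] z [ 0.2682 -0.4889 -0.8301]
[[-0.8, -2.4, -1.9, 7.0], [-1.1, -2.3, -1.9, 7.0], [-1.4, -2.2, -1.9, 7.0], [-1.7, -2.0, -1.9, 7.0], [-1.9, -1.8, -1.9, 7.0], [-2.1, -1.5, -1.9, 7.0], [-2.3, -1.3, -1.9, 7.0], [-2.4, -1.0, -1.9, 7.0]]
ends [0.0205 0.4489 0.5965] x [0.9627 0.1033 0.2502] z [ 0.2682 -0.4889 -0.8301]
```

>>> step_arm:
  steps:
    - [[-0.8, -0.4, -3.4, 7], [-0.9, -0.3, -3.4, 7], [-0.9, -0.2, -3.4, 7], [-0.9, -0.1, -3.4, 7], [-1, 0, -3.4, 7], [-0.9, 0.1, -3.4, 7], [-0.9, 0.2, -3.4, 7], [-0.9, 0.3, -3.4, 7]]

```text
clock: 20.75
ee_pos: [0.3792, 0.1218, 0.5]
tcp_rot: [1.412, 2.178, -0.376]
ft_force: [0.6, -0.3, 0.0]
finger_gap: 0.0873
```

```bash
python3 st.py|head -3; python3 - <<'E'
from plan import *
cv2.imwrite('pics/s11.png',vision.grab_frame('scene'))
crop(cv2.imread('pics/s11.png'),180,120,110,85,7,'pics/s11c.png')
p,M=plan([0.22,0.38,0.58],56,8)
E
```

```text
20.75 [-1.156 -0.187  0.202  1.566  0.617  1.975  1.215] [0.3792 0.1218 0.5   ] x [-0.3269  0.7639 -0.5564] y [0.9063 0.4203 0.0446] z [ 0.2679 -0.4897 -0.8297] tilt 33.93237568572018 [ 0.6 -0.3  0. ] 0.08727759677350311
web dir if held [-0.8488  0.0208  0.5272] len axis [-0.3269  0.7639 -0.5564]
chan [0.3823 0.1159 0.4906] corner z [np.float64(0.511), np.float64(0.4879), np.float64(0.4776), np.float64(0.4545)]
[[2.6, -0.4, -2.9, 7.0], [2.5, -0.7, -2.9, 7.0], [2.4, -1.0, -2.9, 7.0], [2.2, -1.3, -2.9, 7.0], [2.1, -1.6, -2.9, 7.0], [1.9, -1.8, -2.9, 7.0], [1.6, -2.0, -2.9, 7.0], [1.4, -2.2, -2.9, 7.0]]
ends [0.2212 0.3817 0.5819] x [ 0.5748  0.7745 -0.2641] z [ 0.2726 -0.4856 -0.8306]
```

View pics/s11c.png

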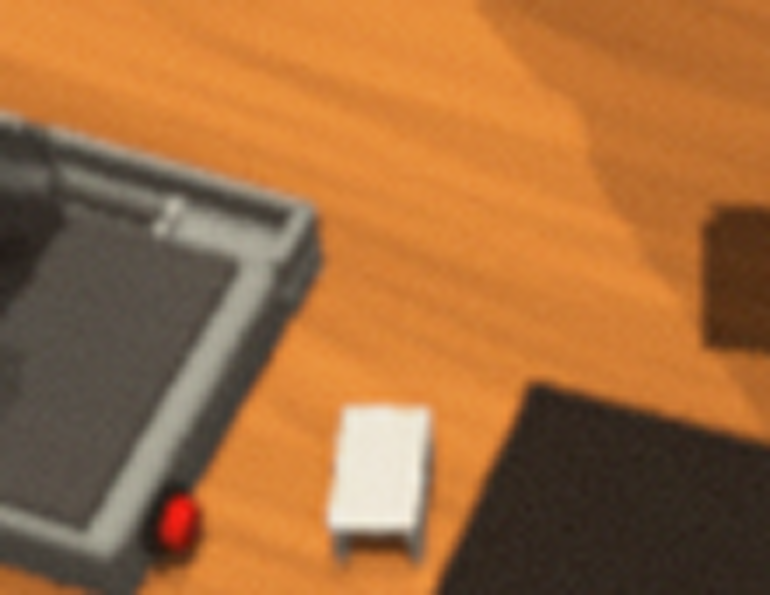

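>>> step_arm:
  steps:
    - [[2.6, -0.4, -2.9, 7], [2.5, -0.7, -2.9, 7], [2.4, -1, -2.9, 7], [2.2, -1.3, -2.9, 7], [2.1, -1.6, -2.9, 7], [1.9, -1.8, -2.9, 7], [1.6, -2, -2.9, 7], [1.4, -2.2, -2.9, 7]]

```text
clock: 21.47
ee_pos: [0.3127, 0.1951, 0.5401]
tcp_rot: [1.75, 1.874, -0.21]
ft_force: [0.3, -0.4, 0.5]
finger_gap: 0.0867
```

```bash
python3 st.py|head -2; python3 - <<'E'
from plan import *
S=cam('scene')
P=[onz(S,(180+u/7-.43,120+v/7-.43),.030) for u,v in [(345,405),(432,405),(413,530),(328,528)]]
for q in P: print(q)
print(np.mean(P,0))
p,M=plan([-0.08,0.46,0.66],40,8)
p,M=plan([0.0,0.5,0.64],40,8)
E
```

```text
21.4667 [-0.269 -0.123 -0.755  1.403  0.5    2.057  0.817] [0.3127 0.1951 0.5401] x [ 0.0099  0.8691 -0.4946] y [0.9571 0.1351 0.2564] z [ 0.2896 -0.4759 -0.8305] tilt 33.85415316825272 [ 0.3 -0.4  0.5] 0.0867462160492746
web dir if held [-0.9009  0.2217  0.3716] len axis [ 0.0099  0.8691 -0.4946]
[ 0.4446 -0.1261  0.03  ]
[ 0.4307 -0.092   0.03  ]
[ 0.4906 -0.0716  0.03  ]
[ 0.503  -0.1045  0.03  ]
[ 0.4672 -0.0985  0.03  ]
[[2.1, -3.9, -4.2, 5.0], [1.7, -4.0, -4.2, 5.0], [1.4, -4.2, -4.2, 5.0], [1.0, -4.3, -4.2, 5.0], [0.6, -4.3, -4.2, 5.0], [0.3, -4.4, -4.2, 5.0], [-0.1, -4.4, -4.2, 5.0], [-0.5, -4.4, -4.2, 5.0]]
ends [-0.0794  0.4585  0.657 ] x [ 0.6227  0.7526 -0.214 ] z [ 0.2896 -0.4759 -0.8305]
[[2.7, -2.9, -4.0, 5.0], [2.4, -3.1, -4.0, 5.0], [2.1, -3.3, -4.0, 5.0], [1.8, -3.5, -4.0, 5.0], [1.5, -3.6, -4.0, 5.0], [1.2, -3.8, -4.0, 5.0], [0.8, -3.8, -4.0, 5.0], [0.5, -3.9, -4.0, 5.0]]
ends [0.0002 0.5005 0.6415] x [ 0.6227  0.7526 -0.214 ] z [ 0.2896 -0.4759 -0.8305]
```

>>> step_arm:
  steps:
    - [[2.7, -2.9, -1.5, 5], [2.4, -3.1, -1.5, 5], [2.1, -3.3, -1.5, 5], [1.8, -3.5, -1.5, 5], [1.5, -3.6, -1.5, 5], [1.2, -3.8, -1.5, 5], [0.8, -3.8, -1.5, 5], [0.5, -3.9, -1.5, 5]]

```text
clock: 22.13
ee_pos: [0.1069, 0.3302, 0.4788]
tcp_rot: [2.202, 1.322, 0.047]
ft_force: [0.1, 1.4, -0.7]
finger_gap: 0.0869
```

```bash
python3 st.py|head -2; python3 - <<'E'
from plan import *
p,M=plan([0.0,0.5,0.6],40,8)
E
```

```text
22.1333 [ 0.374 -0.498 -1.435  1.391  0.041  2.058  0.112] [0.1069 0.3302 0.4788] x [ 0.5117  0.8219 -0.2502] y [ 0.802  -0.3526  0.4822] z [ 0.3081 -0.4474 -0.8396] tilt 32.903387246445384 [ 0.1  1.4 -0.7] 0.08688783437390979
web dir if held [-0.799   0.5618  0.2113] len axis [ 0.5117  0.8219 -0.2502]
[[0.7, -1.1, -2.6, 5.0], [0.6, -1.1, -2.6, 5.0], [0.5, -1.2, -2.6, 5.0], [0.4, -1.2, -2.6, 5.0], [0.3, -1.3, -2.6, 5.0], [0.2, -1.3, -2.6, 5.0], [0.0, -1.3, -2.6, 5.0], [-0.1, -1.3, -2.6, 5.0]]
ends [0.0011 0.4999 0.5973] x [0.9075 0.403  0.1183] z [ 0.3081 -0.4474 -0.8396]
```

>>> step_arm:
  steps:
    - [[1.5, -1.1, -2.6, 3], [1.5, -1.1, -2.6, 3], [1.5, -1.2, -2.6, 3], [1.5, -1.2, -2.6, 3], [1.4, -1.3, -2.6, 3], [1.3, -1.3, -2.6, 3], [1.2, -1.3, -2.6, 3], [1.2, -1.3, -2.6, 3]]

```text
clock: 22.8
ee_pos: [0.076, 0.3936, 0.5328]
tcp_rot: [2.552, 0.949, 0.354]
ft_force: [0.8, 0.4, 0.5]
finger_gap: 0.0872
```

```bash
python3 st.py|head -2
```

```text
22.8 [ 0.405 -0.5   -1.469  1.194 -0.031  2.058 -0.337] [0.076  0.3936 0.5328] x [0.7383 0.6674 0.0974] y [ 0.5679 -0.6931  0.444 ] z [ 0.3639 -0.2725 -0.8907] tilt 27.03886360179941 [0.8 0.4 0.5] 0.08723291988688932
web dir if held [-0.6642  0.6947  0.274 ] len axis [0.7383 0.6674 0.0974]
```

```bash
python3 - <<'E'
from plan import *
p,M=plan([-0.1,0.58,0.58],0,8)
E
```

```text
[[-0.0, -2.6, -2.0, 0.0], [-0.0, -2.6, -2.0, 0.0], [-0.0, -2.6, -2.0, 0.0], [-0.0, -2.6, -2.0, 0.0], [-0.0, -2.6, -2.0, 0.0], [-0.0, -2.6, -2.0, 0.0], [-0.0, -2.6, -2.0, 0.0], [-0.0, -2.6, -2.0, 0.0]]
ends [-0.1003  0.5814  0.583 ] x [0.7383 0.6674 0.0974] z [ 0.3639 -0.2725 -0.8907]
```

>>> step_arm:
  steps:
    - [[0, -2.6, -2, 0], [0, -2.6, -2, 0], [0, -2.6, -2, 0], [0, -2.6, -2, 0], [0, -2.6, -2, 0], [0, -2.6, -2, 0], [0, -2.6, -2, 0], [0, -2.6, -2, 0]]

```text
clock: 23.47
ee_pos: [-0.0511, 0.4186, 0.5441]
tcp_rot: [2.675, 1.048, 0.444]
ft_force: [-0.0, -0.4, 0.0]
finger_gap: 0.0871
```

```bash
python3 st.py|head -2; python3 - <<'E'
from plan import *
p,M=plan([-0.2,0.55,0.65],0,8)
E
```

```text
23.4667 [ 0.176 -0.5   -1.469  1.132 -0.126  2.058 -0.592] [-0.0511  0.4186  0.5441] x [0.6974 0.6899 0.1938] y [ 0.6191 -0.7163  0.322 ] z [ 0.361  -0.1046 -0.9267] tilt 22.074612738263657 [-0.  -0.4  0. ] 0.08709651884861228
web dir if held [-0.6999  0.5985  0.3882] len axis [0.6974 0.6899 0.1938]
[[0.1, -1.9, -2.1, 0.0], [0.1, -1.9, -2.1, 0.0], [0.1, -1.9, -2.1, 0.0], [0.1, -1.9, -2.1, 0.0], [0.1, -1.9, -2.1, 0.0], [0.1, -1.9, -2.1, 0.0], [0.1, -1.9, -2.1, 0.0], [0.1, -1.9, -2.1, 0.0]]
ends [-0.2002  0.5506  0.6524] x [0.6974 0.6899 0.1938] z [ 0.361  -0.1046 -0.9267]
```

```bash
python3 - <<'E'
from plan import *
p,M=plan([-0.34,0.38,0.62],0,8)
E
```

```text
[[-2.7, -1.6, -2.1, 0.0], [-2.7, -1.6, -2.1, 0.0], [-2.7, -1.6, -2.1, 0.0], [-2.7, -1.6, -2.1, 0.0], [-2.7, -1.6, -2.1, 0.0], [-2.7, -1.6, -2.1, 0.0], [-2.7, -1.6, -2.1, 0.0], [-2.7, -1.6, -2.1, 0.0]]
ends [-0.3416  0.3789  0.6167] x [0.6974 0.6899 0.1938] z [ 0.361  -0.1046 -0.9267]
```

>>> step_arm:
  steps:
    - [[-2.7, -1.6, -2.1, 0], [-2.7, -1.6, -2.1, 0], [-2.7, -1.6, -2.1, 0], [-2.7, -1.6, -2.1, 0], [-2.7, -1.6, -2.1, 0], [-2.7, -1.6, -2.1, 0], [-2.7, -1.6, -2.1, 0], [-2.7, -1.6, -2.1, 0]]

```text
clock: 24.13
ee_pos: [-0.266, 0.3267, 0.524]
tcp_rot: [2.796, 1.14, 0.49]
ft_force: [-0.4, 1.1, 0.1]
finger_gap: 0.0872
```

```bash
python3 st.py|head -2; python3 - <<'E'
from plan import *
p,M=plan([-0.4,0.38,0.65],0,8)
E
```

```text
24.1333 [-0.356 -0.5   -1.469  1.167 -0.189  2.058 -1.114] [-0.266   0.3267  0.524 ] x [0.6715 0.6934 0.2613] y [ 0.6669 -0.7192  0.1948] z [ 0.323   0.0435 -0.9454] tilt 19.01980764742969 [-0.4  1.1  0.1] 0.0871600814567289
web dir if held [-0.7095  0.5007  0.4946] len axis [0.6715 0.6934 0.2613]
[[-0.3, -1.3, -2.0, 0.0], [-0.3, -1.3, -2.0, 0.0], [-0.3, -1.3, -2.0, 0.0], [-0.3, -1.3, -2.0, 0.0], [-0.3, -1.3, -2.0, 0.0], [-0.3, -1.3, -2.0, 0.0], [-0.3, -1.3, -2.0, 0.0], [-0.3, -1.3, -2.0, 0.0]]
ends [-0.4031  0.3779  0.6487] x [0.6715 0.6934 0.2613] z [ 0.323   0.0435 -0.9454]
```

```bash
python3 - <<'E'
from plan import *
p,M=plan([-0.03,0.50,0.42],0,8)
p,M=plan([0.24,0.44,0.38],30,8,p,M)
E
```

```text
[[3.1, 0.2, 2.3, 0.0], [3.1, 0.2, 2.3, 0.0], [3.1, 0.2, 2.3, 0.0], [3.1, 0.2, 2.3, 0.0], [3.1, 0.2, 2.3, 0.0], [3.1, 0.2, 2.3, 0.0], [3.1, 0.2, 2.3, 0.0], [3.1, 0.2, 2.3, 0.0]]
ends [-0.0293  0.4951  0.418 ] x [0.6715 0.6934 0.2613] z [ 0.323   0.0435 -0.9454]
[[1.7, 2.6, 1.5, 3.8], [1.8, 2.5, 1.5, 3.8], [2.0, 2.4, 1.5, 3.8], [2.1, 2.3, 1.5, 3.8], [2.3, 2.1, 1.5, 3.8], [2.4, 2.0, 1.5, 3.8], [2.6, 1.8, 1.5, 3.8], [2.7, 1.6, 1.5, 3.8]]
ends [0.2396 0.4405 0.3804] x [0.9167 0.2341 0.3239] z [ 0.323   0.0435 -0.9454]
```

>>> step_arm:
  steps:
    - [[3.1, 0.2, 2.3, 0], [3.1, 0.2, 2.3, 0], [3.1, 0.2, 2.3, 0], [3.1, 0.2, 2.3, 0], [3.1, 0.2, 2.3, 0], [3.1, 0.2, 2.3, 0], [3.1, 0.2, 2.3, 0], [3.1, 0.2, 2.3, 0]]

```text
clock: 24.8
ee_pos: [-0.025, 0.4915, 0.4176]
tcp_rot: [2.8, 1.144, 0.489]
ft_force: [-14.0, -0.0, -8.1]
finger_gap: 0.087
```

```bash
python3 st.py|head -2; python3 - <<'E'
from plan import *
p,M=plan([0.28,0.36,0.38],30,8)
E
```

```text
24.8 [ 0.103 -0.5   -1.469  1.428 -0.188  1.649 -0.632] [-0.025   0.4915  0.4176] x [0.6708 0.6939 0.262 ] y [ 0.6691 -0.7185  0.1899] z [ 0.32    0.0479 -0.9462] tilt 18.879062413934246 [-14.   -0.   -8.1] 0.08695742572747608
web dir if held [-0.7091  0.4972  0.4987] len axis [0.6708 0.6939 0.262 ]
[[1.3, 3.6, 1.6, 3.8], [1.5, 3.5, 1.6, 3.8], [1.8, 3.4, 1.6, 3.8], [2.0, 3.3, 1.6, 3.8], [2.2, 3.2, 1.6, 3.8], [2.4, 3.0, 1.6, 3.8], [2.6, 2.9, 1.6, 3.8], [2.8, 2.7, 1.6, 3.8]]
ends [0.2798 0.3607 0.3788] x [0.9171 0.2349 0.3221] z [ 0.32    0.0479 -0.9462]
```

```bash
python3 - <<'E'
from plan import *
print(get_state()['ft_force'],get_state()['ee_pos'])
a=vision.grab_frame('scene');b=vision.grab_frame('side');w=vision.grab_frame('wrist')
cv2.imwrite('pics/s12.png',a);cv2.imwrite('pics/d12.png',b);cv2.imwrite('pics/w12.png',w)
print(get_state()['ft_force'],get_state()['joint_efforts'])
E
```

```text
[-13.9606  -0.0389  -8.0979] [-0.025   0.4915  0.4176]
[-0.6771  0.5672  0.186 ] [  3.1425  30.5516  20.3113 -33.4147   1.7957  -1.0613   0.4966]
```

View pics/s12.png

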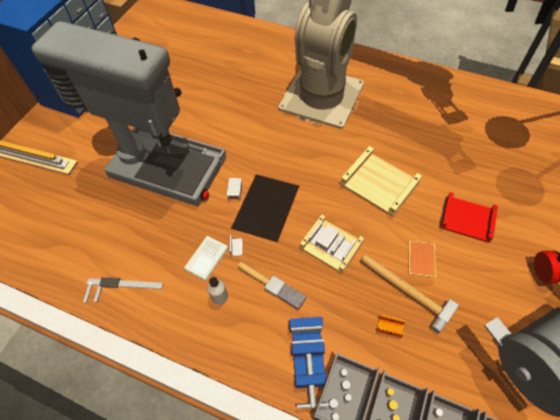

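View pics/d12.png

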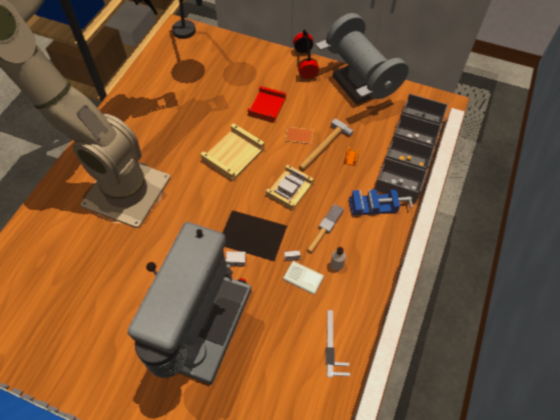

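View pics/w12.png

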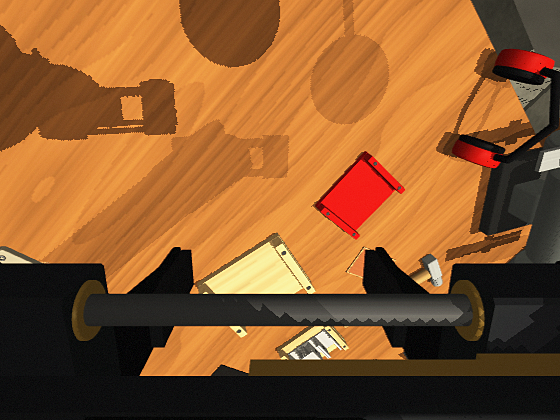

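>>> step_arm:
  steps:
    - [[1.3, 3.6, 1.6, 3.8], [1.5, 3.5, 1.6, 3.8], [1.8, 3.4, 1.6, 3.8], [2, 3.3, 1.6, 3.8], [2.2, 3.2, 1.6, 3.8], [2.4, 3, 1.6, 3.8], [2.6, 2.9, 1.6, 3.8], [2.8, 2.7, 1.6, 3.8]]

```text
clock: 25.62
ee_pos: [0.2779, 0.3594, 0.3803]
tcp_rot: [-3.067, -0.374, -0.517]
ft_force: [0.9, 1.0, 0.3]
finger_gap: 0.0868
```

```bash
python3 st.py|head -2; python3 - <<'E'
from plan import *
p,M=plan([0.42,0.05,0.33],40,8)
E
```

```text
25.6167 [ 0.067 -0.394 -0.937  1.746 -0.099  1.381 -0.623] [0.2779 0.3594 0.3803] x [0.917  0.2325 0.3242] y [ 0.2354 -0.9714  0.0309] z [ 0.3221  0.048  -0.9455] tilt 19.00701520730804 [0.9 1.  0.3] 0.08677219245906079
web dir if held [-0.3909  0.6835  0.6154] len axis [0.917  0.2325 0.3242]
[[0.5, 4.2, 1.0, 5.0], [0.9, 4.1, 1.0, 5.0], [1.2, 4.0, 1.0, 5.0], [1.6, 3.9, 1.0, 5.0], [1.9, 3.7, 1.0, 5.0], [2.2, 3.5, 1.0, 5.0], [2.5, 3.3, 1.0, 5.0], [2.8, 3.1, 1.0, 5.0]]
ends [0.4196 0.0506 0.3283] x [ 0.8538 -0.4463  0.2682] z [ 0.3221  0.048  -0.9455]
```

```bash
python3 - <<'E'
from plan import *
p,M=plan([0.37,0.06,0.33],0,8)
p,M=plan([0.25,0.04,0.30],0,8,p,M)
E
```

```text
[[-0.0, 3.9, 0.8, 0.0], [-0.0, 3.9, 0.8, 0.0], [-0.0, 3.9, 0.8, 0.0], [-0.0, 3.9, 0.8, 0.0], [-0.0, 3.9, 0.8, 0.0], [-0.0, 3.9, 0.8, 0.0], [-0.0, 3.9, 0.8, 0.0], [-0.0, 3.9, 0.8, 0.0]]
ends [0.372  0.0594 0.3294] x [0.917  0.2325 0.3242] z [ 0.3221  0.048  -0.9455]
[[-1.6, -0.1, -0.2, 0.0], [-1.6, -0.1, -0.2, 0.0], [-1.6, -0.1, -0.2, 0.0], [-1.6, -0.1, -0.2, 0.0], [-1.6, -0.1, -0.2, 0.0], [-1.6, -0.1, -0.2, 0.0], [-1.6, -0.1, -0.2, 0.0], [-1.6, -0.1, -0.2, 0.0]]
ends [0.2476 0.0366 0.3028] x [0.917  0.2325 0.3242] z [ 0.3221  0.048  -0.9455]
```

>>> step_arm:
  steps:
    - [[0, 3.9, 0.8, 0], [0, 3.9, 0.8, 0], [0, 3.9, 0.8, 0], [0, 3.9, 0.8, 0], [0, 3.9, 0.8, 0], [0, 3.9, 0.8, 0], [0, 3.9, 0.8, 0], [0, 3.9, 0.8, 0]]

```text
clock: 26.28
ee_pos: [0.3736, 0.0935, 0.3362]
tcp_rot: [-3.064, -0.403, -0.505]
ft_force: [1.8, -0.3, -0.0]
finger_gap: 0.0869
```

>>> step_arm:
  steps:
    - [[-2, -0.1, 0.6, 0], [-2, -0.1, 0.6, 0], [-2, -0.1, 0.6, 0], [-2, -0.1, 0.6, 0], [-2, -0.1, 0.6, 0], [-2, -0.1, 0.6, 0], [0, 0, 0, 0], [0, 0, 0, 0]]

```text
clock: 26.95
ee_pos: [0.3462, 0.0866, 0.2546]
tcp_rot: [3.091, 0.377, 0.392]
ft_force: [0.5, 0.0, 0.7]
finger_gap: 0.0872
```

```bash
python3 st.py|head -2
```

```text
26.95 [-0.248 -0.499 -0.142  2.19  -0.001  1.205 -0.139] [0.3462 0.0866 0.2546] x [0.94   0.2368 0.2455] y [ 0.2359 -0.9712  0.0334] z [ 0.2463  0.0265 -0.9688] tilt 14.344691171661957 [0.5 0.  0.7] 0.08719427744051679
web dir if held [-0.3401  0.6979  0.6293] len axis [0.94   0.2368 0.2455]
```

>>> step_arm:
  steps:
    - [[-3, -0.2, -0.6, 0], [-3, -0.2, -0.6, 0], [-3, -0.2, -0.6, 0], [-3, -0.2, -0.6, 0], [-3, -0.2, -0.6, 0], [-3, -0.2, -0.6, 0], [-3, -0.2, -0.6, 0], [-3, -0.2, -0.6, 0]]

```text
clock: 27.62
ee_pos: [0.2327, 0.0892, 0.1516]
tcp_rot: [3.109, 0.377, -0.02]
ft_force: [-0.3, -0.2, 0.1]
finger_gap: 0.0874
```

```bash
python3 st.py|head -2
```

```text
27.6167 [-0.518 -0.499 -0.027  2.384 -0.01   1.272 -0.298] [0.2327 0.0892 0.1516] x [ 0.971   0.2388 -0.014 ] y [ 0.2389 -0.971   0.008 ] z [-0.0116 -0.0111 -0.9999] tilt 0.9221207058423329 [-0.3 -0.2  0.1] 0.08739302965142225
web dir if held [-0.1682  0.7231  0.669 ] len axis [ 0.971   0.2388 -0.014 ]
```

```bash
python3 - <<'E'
from plan import *
p,M=plan([0.4672,-0.0985,0.15],-6.5,8)
E
```

```text
[[2.3, 3.0, 0.0, -0.8], [2.2, 3.0, 0.0, -0.8], [2.2, 3.0, 0.0, -0.8], [2.2, 3.1, 0.0, -0.8], [2.1, 3.1, 0.0, -0.8], [2.1, 3.1, 0.0, -0.8], [2.0, 3.2, 0.0, -0.8], [2.0, 3.2, 0.0, -0.8]]
ends [ 0.4673 -0.0987  0.151 ] x [ 0.9383  0.3455 -0.0148] z [-0.0116 -0.0111 -0.9999]
```

>>> step_arm:
  steps:
    - [[2.3, 3, 0, -0.8], [2.2, 3, 0, -0.8], [2.2, 3, 0, -0.8], [2.2, 3.1, 0, -0.8], [2.1, 3.1, 0, -0.8], [2.1, 3.1, 0, -0.8], [2, 3.2, 0, -0.8], [2, 3.2, 0, -0.8]]

```text
clock: 28.28
ee_pos: [0.4696, -0.0995, 0.1519]
tcp_rot: [3.084, 0.552, -0.018]
ft_force: [0.1, 1.4, -0.1]
finger_gap: 0.0871
```

```bash
python3 st.py|head -2; python3 - <<'E'
from plan import *
i=vision.camera_info('wrist');cv2.imwrite('pics/w13.png',vision.grab_frame('wrist'));print(i)
E
```

```text
28.2833 [-0.363  0.066  0.49   1.945 -0.021  1.146  0.489] [ 0.4696 -0.0995  0.1519] x [ 0.9379  0.3467 -0.0127] y [ 0.3468 -0.9379  0.0066] z [-0.0096 -0.0106 -0.9999] tilt 0.8206664051971404 [ 0.1  1.4 -0.1] 0.08709776253385289
web dir if held [-0.2491  0.6984  0.6701] len axis [ 0.9379  0.3467 -0.0127]
{'fovy': 61.884631852647736, 'cx': 277.69400794773424, 'cy': 209.45795013775583, 'eye': array([ 0.4457, -0.0234,  0.311 ]), 'rotation': array([2.7996, 0.5053, 0.0569])}
```

View pics/w13.png

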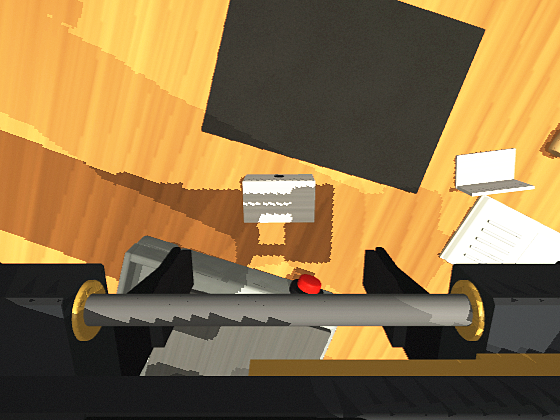

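```bash
python3 - <<'E'
from h import *
crop(cv2.imread('pics/w13.png'),225,160,110,80,7,'pics/w13c.png')
E
```

```text
(no output)
```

View pics/w13c.png

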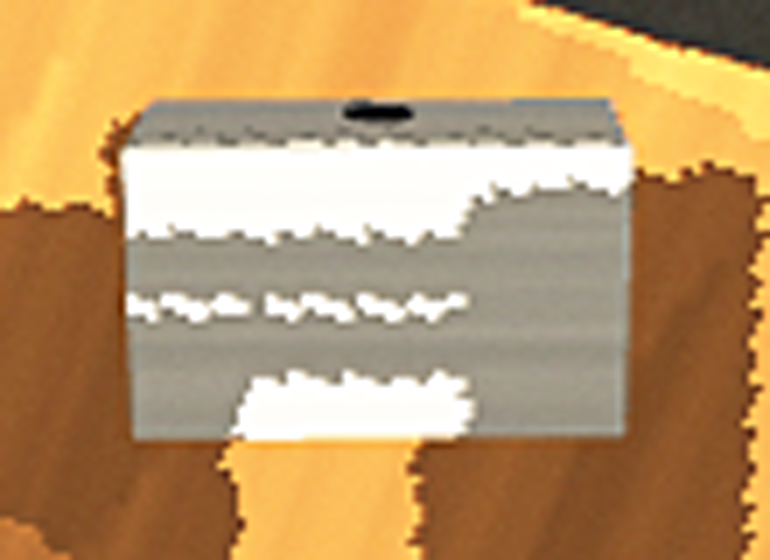

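```bash
python3 - <<'E'
from plan import *
info={'fovy': 61.884631852647736,'cx':277.69400794773424,'cy':209.45795013775583,'eye':np.array([0.4457,-0.0234,0.3110]),'rotation':np.array([2.7996,0.5053,0.0569])}
W=cam('wrist',info)
P=np.array([onz(W,(225+u/7-.43,160+v/7-.43),.030) for u,v in [(122,145),(634,148),(626,437),(134,440)]])
print(P,P.mean(0)); d=P[1]-P[0]+P[2]-P[3];print(np.degrees(np.arctan2(d[1],d[0])))
print(np.linalg.norm(P[1]-P[0]),np.linalg.norm(P[2]-P[1]))
c=P.mean(0)
p,M=plan([c[0],c[1],0.06],0,4)
p,M=plan([c[0],c[1],0.032],0,3,p,M)
E
```

```text
[[ 0.4362 -0.0926  0.03  ]
 [ 0.4924 -0.072   0.03  ]
 [ 0.5049 -0.1054  0.03  ]
 [ 0.4492 -0.1268  0.03  ]] [ 0.4707 -0.0992  0.03  ]
20.5771460966163
0.059873424898576486 0.03570715396927854
[[-0.0, -0.2, 2.3, 0.0], [-0.0, -0.2, 2.3, 0.0], [-0.0, -0.2, 2.3, 0.0], [-0.0, -0.2, 2.3, 0.0]]
ends [ 0.47   -0.0974  0.0593] x [ 0.9383  0.3455 -0.0128] z [-0.0084 -0.0141 -0.9999]
[[0.0, 0.1, 0.9, 0.0], [0.0, 0.1, 0.9, 0.0], [0.0, 0.1, 0.9, 0.0]]
ends [ 0.4708 -0.1006  0.0324] x [ 0.9383  0.3455 -0.0128] z [-0.0084 -0.0141 -0.9999]
```

>>> step_arm:
  steps:
    - [[0.1, 0, 2.6, 0], [0.1, 0, 2.6, 0], [0, -0.1, 2.6, 0], [0, 0, 2, 0], [0, 0, 1.2, 0], [0, 0, 1, 0], [0, 0, 0, 0], [0, 0, 0, 0]]

```text
clock: 29.0
ee_pos: [0.4689, -0.0981, 0.0321]
tcp_rot: [3.084, 0.55, -0.018]
ft_force: [0.5, -0.5, 0.3]
finger_gap: 0.0868
```

```bash
python3 st.py|head -1
```

```text
29.0 [-0.328  0.245  0.475  2.055 -0.129  0.88   0.572] [ 0.4689 -0.0981  0.0321] x [ 0.9382  0.3457 -0.0128] y [ 0.3458 -0.9383  0.0065] z [-0.0098 -0.0105 -0.9999] tilt 0.8238081509392761 [ 0.5 -0.5  0.3] 0.0868457291217048
```

>>> step_arm:
  steps:
    - [[0, 0.1, 0, 0], [0, 0, 0, 0], [0, 0, 0, 0], [0, 0, 0, 0], [0, 0, 0, 0], [0, 0, 0, 0], [0, 0, 0, 0], [0, 0, 0, 0]]
  jaw: -1

```text
clock: 29.67
ee_pos: [0.471, -0.099, 0.033]
tcp_rot: [3.083, 0.551, -0.012]
ft_force: [2.5, 1.6, 6.0]
finger_gap: 0.0419
```

>>> step_arm:
  steps:
    - [[0, 0, -1, 0], [0, 0, -2, 0], [0, 0, -3, 0], [0, 0, -3, 0], [0, 0, -3, 0], [0, 0, -3, 0], [0, 0, 0, 0], [0, 0, 0, 0]]

```text
clock: 30.33
ee_pos: [0.4712, -0.0978, 0.1837]
tcp_rot: [3.084, 0.55, -0.013]
ft_force: [-0.4, 0.2, -0.7]
finger_gap: 0.0008
```

```bash
python3 st.py|head -2; python3 - <<'E'
from plan import *
print(vision.camera_info('wrist'));cv2.imwrite('pics/w14.png',vision.grab_frame('wrist'))
E
```

```text
30.3333 [-0.377  0.032  0.493  1.905 -0.005  1.213  0.471] [ 0.4712 -0.0978  0.1837] x [ 0.9383  0.3456 -0.0096] y [ 0.3457 -0.9383  0.0074] z [-0.0065 -0.0102 -0.9999] tilt 0.6941734129342204 [-0.4  0.2 -0.7] 0.0008194003995398314
web dir if held [-0.2504  0.6985  0.6695] len axis [ 0.9383  0.3456 -0.0096]
{'fovy': 61.884631852647736, 'cx': 277.69400794773424, 'cy': 209.45795013775583, 'eye': array([ 0.4469, -0.0217,  0.3428]), 'rotation': array([2.7996, 0.503 , 0.0612])}
```

View pics/w14.png

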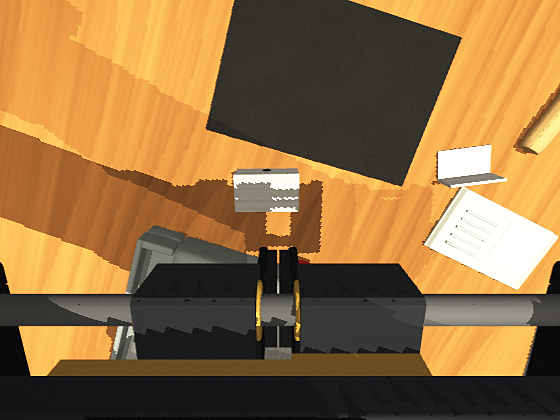

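```bash
python3 - <<'E'
from plan import *
W=cam('wrist'); s=get_state();M=R.from_rotvec(s['tcp_rot']).as_matrix();p=s['ee_pos']
for d in (-.02,0,.006,.025): print(d,proj(W,p+M[:,2]*d), proj(W,p+M[:,2]*d+M[:,1]*.0095), proj(W,p+M[:,2]*d-M[:,1]*.0095))
crop(cv2.imread('pics/w14.png'),215,150,130,110,6,'pics/w14c.png')
P=np.array([onz(W,(u,v),.030) for u,v in [(234,174),(299,174),(298,211),(236,211)]]);print(P,P.mean(0))
E
```

```text
-0.02 [[273.3938 288.1264]] [[273.4448 306.8015]] [[273.341  268.7864]]
0 [[273.8892 268.054 ]] [[273.9271 285.0308]] [[273.85   250.5398]]
0.006 [[274.0174 262.8593]] [[274.0522 279.3832]] [[273.9815 245.8292]]
0.025 [[274.3746 248.3837]] [[274.4015 263.6166]] [[274.347  232.7273]]
[[ 0.4275 -0.0953  0.03  ]
 [ 0.4825 -0.0748  0.03  ]
 [ 0.4943 -0.1077  0.03  ]
 [ 0.4401 -0.1279  0.03  ]] [ 0.4611 -0.1014  0.03  ]
```

View pics/w14c.png

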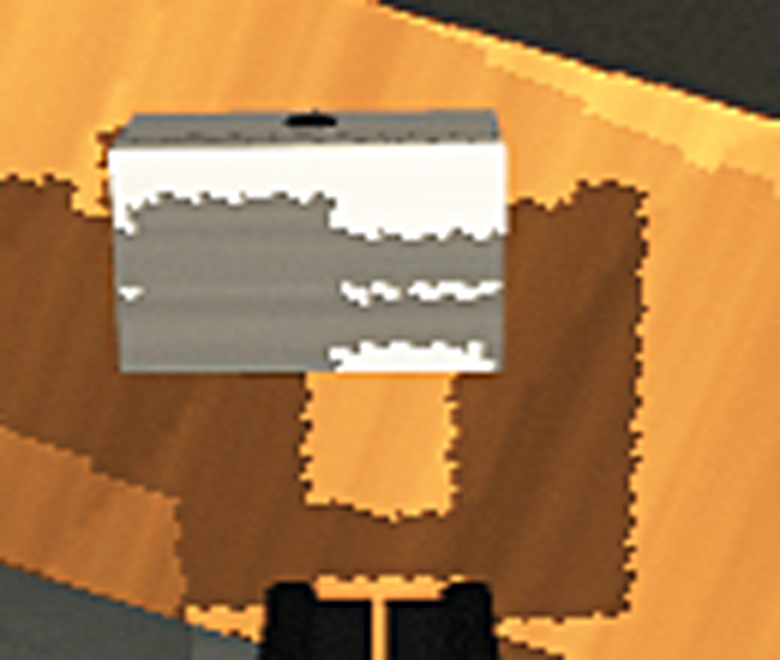

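```bash
python3 - <<'E'
from plan import *
W=cam('wrist')
P=np.array([onz(W,(215+u/6-.42,150+v/6-.42),.030) for u,v in [(110,147),(508,145),(502,372),(120,373)]])
print(P,P.mean(0)); d=P[1]-P[0]+P[2]-P[3];print(np.degrees(np.arctan2(d[1],d[0])),np.linalg.norm(P[1]-P[0]),np.linalg.norm(P[2]-P[1]))
c=P.mean(0)
p,M=plan([c[0],c[1],0.06],0,5)
E
```

```text
[[ 0.4266 -0.0957  0.03  ]
 [ 0.4826 -0.0745  0.03  ]
 [ 0.4947 -0.1081  0.03  ]
 [ 0.4391 -0.1291  0.03  ]] [ 0.4607 -0.1019  0.03  ]
20.695041782950987 0.059903224660746344 0.03574906406321973
[[-0.2, -0.0, 2.4, 0.0], [-0.2, -0.0, 2.4, 0.0], [-0.2, -0.0, 2.4, 0.0], [-0.2, -0.0, 2.4, 0.0], [-0.2, -0.0, 2.4, 0.0]]
ends [ 0.46   -0.1024  0.0625] x [ 0.9383  0.3457 -0.0119] z [-0.0088 -0.0104 -0.9999]
```

>>> step_arm:
  steps:
    - [[-0.2, 0, 2, 0], [-0.2, 0, 2, 0], [-0.2, 0, 2, 0], [-0.2, 0, 2, 0], [-0.2, 0, 1.5, 0], [0, 0, 0, 0], [0, 0, 0, 0], [0, 0, 0, 0]]
  jaw: 1

```text
clock: 31.05
ee_pos: [0.4607, -0.1022, 0.0876]
tcp_rot: [3.084, 0.55, -0.017]
ft_force: [0.5, -0.3, 0.4]
finger_gap: 0.0454
```

>>> step_arm:
  steps:
    - [[0, 0, 0, 0], [0, 0, 0, 0], [0, 0, 0, 0], [0, 0, 0, 0], [0, 0, 1, 0], [0, 0, 1.2, 0], [0, 0, 1.2, 0], [0, 0, 1, 0]]

```text
clock: 31.72
ee_pos: [0.4598, -0.1025, 0.0419]
tcp_rot: [3.084, 0.551, -0.018]
ft_force: [0.7, 0.4, -0.5]
finger_gap: 0.086
```

```bash
python3 st.py|head -1;python3 - <<'E'
from plan import *
vision.grab_frame('wrist')
W=cam('wrist');cv2.imwrite('pics/w15.png',vision.grab_frame('wrist'))
s=get_state();M=R.from_rotvec(s['tcp_rot']).as_matrix();p=s['ee_pos']
E
```

```text
31.7167 [-0.336  0.21   0.491  2.069 -0.111  0.898  0.57 ] [ 0.4598 -0.1025  0.0419] x [ 0.9382  0.3459 -0.0126] y [ 0.346  -0.9382  0.0066] z [-0.0095 -0.0106 -0.9999] tilt 0.8153322397285878 [ 0.7  0.4 -0.5] 0.08600703141140742
```

View pics/w15.png

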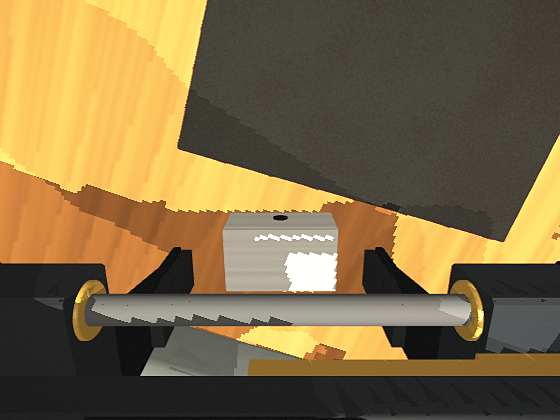

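>>> step_arm:
  steps:
    - [[0, 0, 0.7, 0], [0, 0, 0.5, 0], [0, 0, 0.3, 0], [0, 0, 0, 0], [0, 0, 0, 0], [0, 0, 0, 0], [0, 0, 0, 0], [0, 0, 0, 0]]

```text
clock: 32.48
ee_pos: [0.4603, -0.1027, 0.0285]
tcp_rot: [3.084, 0.55, -0.016]
ft_force: [0.6, 0.3, 0.4]
finger_gap: 0.0869
```

>>> step_arm:
  steps:
    - [[0, 0, 0, 0], [0, 0, 0, 0], [0, 0, 0, 0], [0, 0, 0, 0], [0, 0, 0, 0], [0, 0, 0, 0], [0, 0, 0, 0], [0, 0, 0, 0]]
  jaw: 0.3

```text
clock: 33.15
ee_pos: [0.4601, -0.1027, 0.0283]
tcp_rot: [3.084, 0.55, -0.017]
ft_force: [0.8, -0.7, -0.7]
finger_gap: 0.0592
```

```bash
python3 st.py|head -1;python3 - <<'E'
from plan import *
cv2.imwrite('pics/w16.png',vision.grab_frame('wrist'))
E
```

```text
33.15 [-0.329  0.235  0.487  2.078 -0.128  0.866  0.584] [ 0.4601 -0.1027  0.0283] x [ 0.9382  0.3458 -0.012 ] y [ 0.3459 -0.9382  0.0069] z [-0.0089 -0.0106 -0.9999] tilt 0.7920284787031844 [ 0.8 -0.7 -0.7] 0.05919505759923354
```

View pics/w16.png

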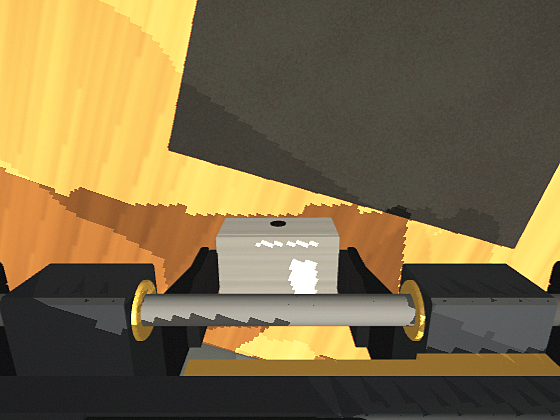

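>>> step_arm:
  steps:
    - [[0, 0, 0, 0], [0, 0, 0, 0], [0, 0, -0.1, 0], [0, 0, -0.2, 0], [0, 0, -0.3, 0], [0, 0, -0.4, 0], [0, 0, 0, 0], [0, 0, 0, 0]]
  jaw: -1

```text
clock: 33.87
ee_pos: [0.4604, -0.1026, 0.0386]
tcp_rot: [3.084, 0.55, -0.015]
ft_force: [-0.4, 1.0, -1.3]
finger_gap: 0.0592
```

```bash
python3 st.py|head -1;python3 - <<'E'
from plan import *
cv2.imwrite('pics/w17.png',vision.grab_frame('wrist'))
E
```

```text
33.8667 [-0.334  0.216  0.49   2.071 -0.116  0.889  0.574] [ 0.4604 -0.1026  0.0386] x [ 0.9382  0.3459 -0.0113] y [ 0.346  -0.9382  0.007 ] z [-0.0081 -0.0105 -0.9999] tilt 0.7608389113079383 [-0.4  1.  -1.3] 0.05915832029975019
```

View pics/w17.png

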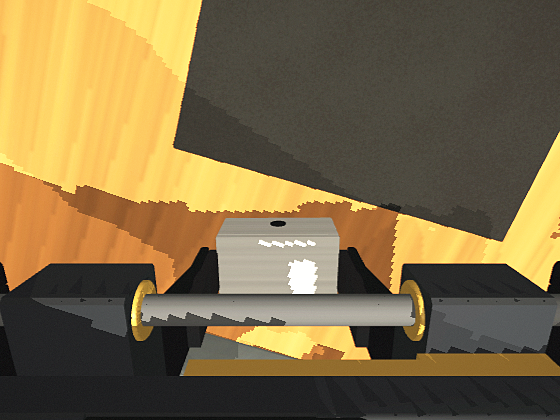

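```bash
python3 - <<'E'
from plan import *
p,M=plan([0.46,-0.10,0.08],0,2)
p,M=plan([0.51,0.13,0.20],31,7,p,M)
E
```

```text
[[0.0, -0.1, -2.1, 0.0], [0.0, -0.1, -2.1, 0.0]]
ends [ 0.4599 -0.1002  0.0804] x [ 0.9382  0.3459 -0.0116] z [-0.0085 -0.0105 -0.9999]
[[1.8, -2.8, -1.7, 4.4], [1.6, -3.0, -1.7, 4.4], [1.3, -3.1, -1.7, 4.4], [1.1, -3.2, -1.7, 4.4], [0.9, -3.2, -1.7, 4.4], [0.6, -3.3, -1.7, 4.4], [0.3, -3.3, -1.7, 4.4]]
ends [0.51   0.1305 0.1965] x [ 0.983  -0.1832 -0.0065] z [-0.0085 -0.0105 -0.9999]
```

>>> step_arm:
  steps:
    - [[0, -0.1, -1.5, 0], [0, -0.1, -2.5, 0], [1.6, -2.8, -1.7, 4.4], [1.6, -3, -1.7, 4.4], [1.3, -3, -1.7, 4.4], [1.1, -3, -1.7, 4.4], [0.9, -3, -1.7, 4.4], [0.6, -3, -1.7, 4.4]]

```text
clock: 34.58
ee_pos: [0.5017, 0.0908, 0.1787]
tcp_rot: [3.126, -0.174, -0.013]
ft_force: [1.6, 0.6, -0.4]
finger_gap: 0.0591
```

>>> step_arm:
  steps:
    - [[0.3, -3, -1, 4.4], [0, -1, 0, 0], [0, 0, 0, 0], [0, 0, 0, 0], [0, 0, 0, 0], [0, 0, 0, 0], [0, 0, 0, 0], [0, 0, 0, 0]]

```text
clock: 35.25
ee_pos: [0.5099, 0.1276, 0.1873]
tcp_rot: [3.117, -0.29, -0.013]
ft_force: [-1.3, 0.1, -1.4]
finger_gap: 0.0591
```

```bash
python3 st.py|head -1;python3 - <<'E'
from plan import *
i=vision.camera_info('wrist');f=vision.grab_frame('wrist');cv2.imwrite('pics/w18.png',f);print(i)
E
```

```text
35.25 [-0.663  0.144  0.359  1.784 -0.046  1.235 -0.478] [0.5099 0.1276 0.1873] x [ 0.9828 -0.1844 -0.007 ] y [-0.1843 -0.9828  0.0122] z [-0.0091 -0.0107 -0.9999] tilt 0.804785897734657 [-1.3  0.1 -1.4] 0.05905188973991196
{'fovy': 61.884631852647736, 'cx': 277.69400794773424, 'cy': 209.45795013775583, 'eye': array([0.528 , 0.2073, 0.3459]), 'rotation': array([ 2.8267, -0.2598, -0.0511])}
```

View pics/w18.png

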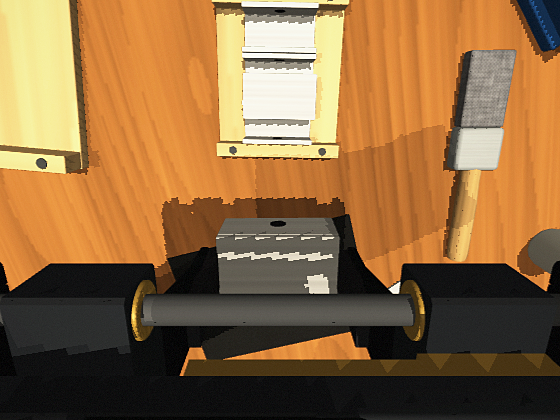

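```bash
python3 - <<'E'
from h import *
crop(cv2.imread('pics/w18.png'),210,0,145,115,5,'pics/w18c.png')
E
```

```text
(no output)
```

View pics/w18c.png

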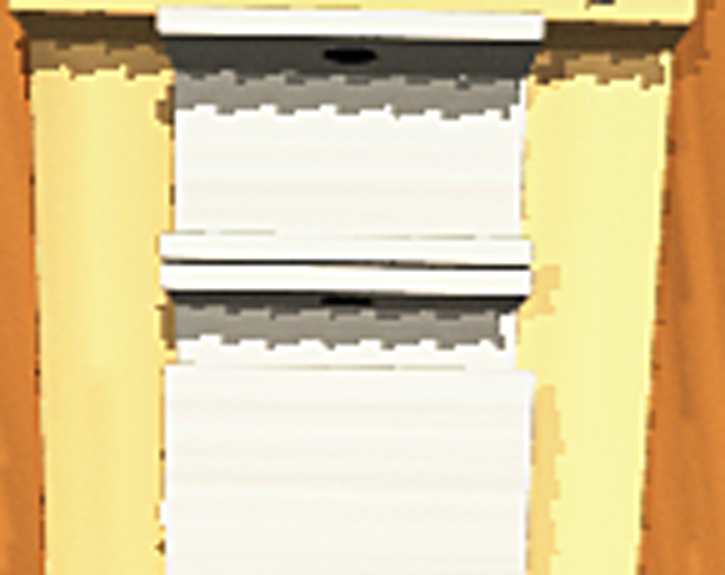

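```bash
python3 - <<'E'
from plan import *
info={'fovy': 61.884631852647736,'cx':277.69400794773424,'cy':209.45795013775583,'eye':np.array([0.5280,0.2073,0.3459]),'rotation':np.array([2.8267,-0.2598,-0.0511])}
W=cam('wrist',info)
def g(u,v,z): return onz(W,(210+u/5-.4,0+v/5-.4),z)
L={}
for n,a,b,z in [('c+y top outer',(157,11),(543,13),.04),('c+y top inner',(160,37),(543,40),.04),('c-y inner',(160,236),(532,242),.04),('joint',(163,264),(531,268),.04),('b+y inner',(166,292),(530,297),.04),('flip+y',(165,367),(535,373),.044)]:
    A,B=g(*a,z),g(*b,z); print(n,A[:2],B[:2],'len',np.linalg.norm(A-B),'ang',np.degrees(np.arctan2(*(B-A)[1::-1])),'mid',(A+B)[:2]/2); L[n]=(A+B)/2
yc=np.array([np.sin(np.radians(10.8)),np.cos(np.radians(10.8)),0]); xc=np.array([yc[1],-yc[0],0])
o=L['joint']
for n in L: print(n,((L[n]-o)@yc*1000).round(1),((L[n]-o)@xc*1000).round(1))
# held channel in the same picture: front-top edge & 
print([onz(W,p,.189) for p in [(217,237),(338,236),(220,218),(334,217)]])
E
```

```text
c+y top outer [0.511  0.2836] [0.5695 0.2723] len 0.059577895352190054 ang -10.937367237748633 mid [0.5402 0.2779]
c+y top inner [0.5107 0.28  ] [0.5689 0.2686] len 0.059353450402150745 ang -11.067937161413475 mid [0.5398 0.2743]
c-y inner [0.5047 0.2524] [0.5629 0.2406] len 0.0594674127009281 ang -11.47401992615635 mid [0.5338 0.2465]
joint [0.5042 0.2483] [0.5622 0.2368] len 0.05907340468104449 ang -11.194954722151289 mid [0.5332 0.2426]
b+y inner [0.5038 0.2442] [0.5614 0.2326] len 0.05869615583887073 ang -11.34299929257766 mid [0.5326 0.2384]
flip+y [0.5016 0.2328] [0.56  0.221] len 0.05959599095047497 ang -11.467965377848364 mid [0.5308 0.2269]
c+y top outer 36.0 0.3
c+y top inner 32.4 0.5
c-y inner 4.0 -0.2
joint 0.0 0.0
b+y inner -4.2 0.2
flip+y -15.9 0.6
[array([0.4864, 0.1507, 0.189 ]), array([0.5438, 0.1407, 0.189 ]), array([0.4901, 0.1598, 0.189 ]), array([0.5432, 0.1506, 0.189 ])]
```

```bash
python3 - <<'E'
from plan import *
p,M=plan([0.5335,0.248,0.15],0.7,4)
p,M=plan([0.5335,0.248,0.085],0,3,p,M)
E
```

```text
[[0.0, -3.1, 0.9, 0.2], [0.0, -3.1, 0.9, 0.2], [0.0, -3.1, 0.9, 0.2], [0.0, -3.1, 0.9, 0.2]]
ends [0.533  0.2492 0.1498] x [ 0.9802 -0.1979 -0.0068] z [-0.009  -0.0106 -0.9999]
[[0.0, 0.0, 2.2, 0.0], [0.0, 0.0, 2.2, 0.0], [0.0, 0.0, 2.2, 0.0]]
ends [0.5324 0.2485 0.0838] x [ 0.9802 -0.1979 -0.0068] z [-0.009  -0.0106 -0.9999]
```

>>> step_arm:
  steps:
    - [[0, -3.1, 0.9, 0.2], [0, -3.1, 0.9, 0.2], [0, -3.1, 0.9, 0.2], [0, -3, 0.9, 0.1], [0.1, 0, 2.2, 0], [0, 0, 2.2, 0], [0, 0, 2, 0], [0, 0, 0, 0]]

```text
clock: 35.97
ee_pos: [0.5309, 0.2467, 0.0818]
tcp_rot: [3.111, -0.306, -0.02]
ft_force: [-0.9, -1.2, -1.0]
finger_gap: 0.0596
```

```bash
python3 st.py|head -1;python3 - <<'E'
from plan import *
vision.grab_frame('wrist')
i=vision.camera_info('wrist');f=vision.grab_frame('wrist');cv2.imwrite('pics/w19.png',f);print(i,get_state()['ee_pos'])
S=vision.grab_frame('scene');cv2.imwrite('pics/s19.png',S);crop(S,280,185,110,90,7,'pics/s19c.png')
E
```

```text
35.9667 [-0.748  0.385  0.283  1.728 -0.114  1.065 -0.624] [0.5309 0.2467 0.0818] x [ 0.9807 -0.1952 -0.0113] y [-0.195  -0.9807  0.0167] z [-0.0143 -0.0142 -0.9998] tilt 1.1572124011965663 [-0.9 -1.2 -1. ] 0.05955081089082316
{'fovy': 61.884631852647736, 'cx': 277.69400794773424, 'cy': 209.45795013775583, 'eye': array([0.5514, 0.327 , 0.2426]), 'rotation': array([ 2.8227, -0.2749, -0.0574])} [0.5331 0.2477 0.086 ]
```

View pics/w19.png

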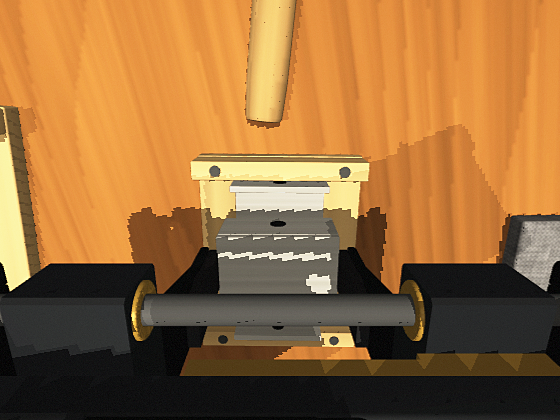

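View pics/s19c.png

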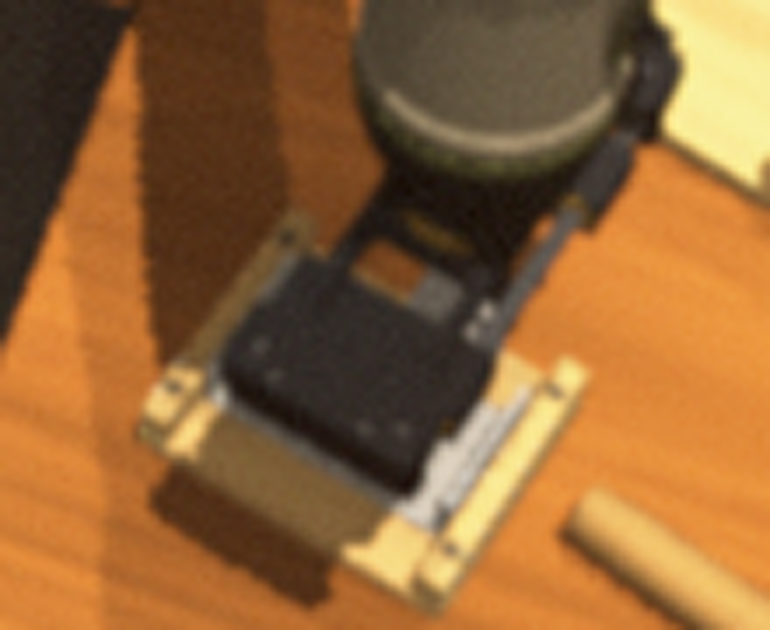

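```bash
python3 - <<'E'
from plan import *
crop(cv2.imread('pics/w19.png'),195,145,180,150,4,'pics/w19c.png')
E
```

```text
(no output)
```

View pics/w19c.png

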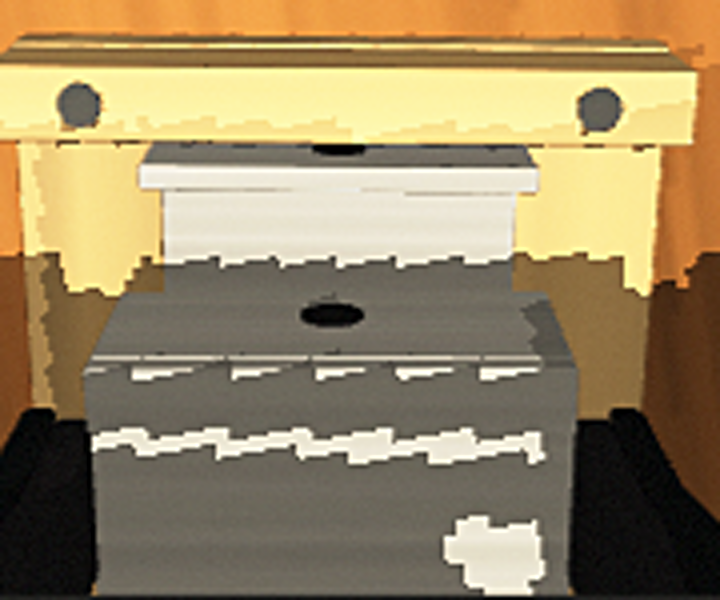

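```bash
python3 - <<'E'
from plan import *
info={'fovy': 61.884631852647736,'cx':277.69400794773424,'cy':209.45795013775583,'eye':np.array([0.5514,0.3270,0.2426]),'rotation':np.array([2.8227,-0.2749,-0.0574])}
W=cam('wrist',info)
g=lambda u,v,z:onz(W,(195+u/4-.4,145+v/4-.4),z)
yc=np.array([.196,.9806,0]);xc=np.array([.9806,-.196,0]);T=np.array([0.5331,.2477,.086])
for n,a,b,z in [('c out',(140,166),(538,166),.04),('c in',(140,190),(539,190),.04),('held +y top',(86,368),(578,366),.0877),('held toe +y',(128,296),(553,293),.0577)]:
    A,B=g(*a,z),g(*b,z);m=(A+B)/2-T;print(n,np.linalg.norm(A-B),np.degrees(np.arctan2(*(B-A)[1::-1])),'y',(m@yc*1000).round(1),'x',(m@xc*1000).round(1))
E
```

```text
c out 0.059127425450135045 -11.071646979020255 y 31.6 x 1.3
c in 0.05959291307238671 -11.060976598625354 y 27.9 x 1.4
held +y top 0.05850061004795068 -10.728160004850043 y 18.7 x 0.8
held toe +y 0.059315023283862206 -10.5854298463671 y 17.5 x 1.7
```

>>> step_arm:
  steps:
    - [[0, -0.2, 0.3, 0.4], [0, 0, 0.6, 0], [0, 0, 0.6, 0], [0, 0, 0.6, 0], [0, 0, 0.5, 0], [0, 0, 0, 0], [0, 0, 0, 0], [0, 0, 0, 0]]

```text
clock: 36.78
ee_pos: [0.5335, 0.2497, 0.06]
tcp_rot: [3.114, -0.318, -0.012]
ft_force: [0.3, -0.9, -1.0]
finger_gap: 0.059
```

```bash
python3 st.py|head -1
```

```text
36.7833 [-0.746  0.414  0.279  1.741 -0.124  1.018 -0.626] [0.5335 0.2497 0.06  ] x [ 0.9793 -0.2022 -0.0064] y [-0.2021 -0.9793  0.0122] z [-0.0088 -0.0106 -0.9999] tilt 0.7882495884833532 [ 0.3 -0.9 -1. ] 0.059016328225333724
```

No contact as the toes enter the troughs (toes at about 32 mm). I'll go on down slowly.

>>> step_arm:
  steps:
    - [[0, 0, 0.4, 0], [0, 0, 0.4, 0], [0, 0, 0.3, 0], [0, 0, 0.3, 0], [0, 0, 0, 0], [0, 0, 0, 0], [0, 0, 0, 0], [0, 0, 0, 0]]

```text
clock: 37.45
ee_pos: [0.5333, 0.2496, 0.046]
tcp_rot: [3.114, -0.318, -0.012]
ft_force: [-0.0, -0.3, -0.3]
finger_gap: 0.059
```

```bash
python3 st.py|head -1
```

```text
37.45 [-0.742  0.431  0.276  1.75  -0.13   0.991 -0.621] [0.5333 0.2496 0.046 ] x [ 0.9793 -0.2022 -0.0064] y [-0.2021 -0.9793  0.012 ] z [-0.0087 -0.0105 -0.9999] tilt 0.7786803775031454 [-0.  -0.3 -0.3] 0.058961660977569795
```

>>> step_arm:
  steps:
    - [[0, 0, 0.1, 0], [0, 0, 0.1, 0], [0, 0, 0.1, 0], [0, 0, 0, 0], [0, 0, 0, 0], [0, 0, 0, 0], [0, 0, 0, 0], [0, 0, 0, 0]]

```text
clock: 38.12
ee_pos: [0.5332, 0.2496, 0.0429]
tcp_rot: [3.114, -0.318, -0.012]
ft_force: [0.3, -0.5, -0.8]
finger_gap: 0.059
```

```bash
python3 st.py|head -1
```

```text
38.1167 [-0.742  0.435  0.275  1.752 -0.131  0.986 -0.621] [0.5332 0.2496 0.0429] x [ 0.9793 -0.2022 -0.0065] y [-0.2021 -0.9793  0.0122] z [-0.0088 -0.0106 -0.9999] tilt 0.7900424758065463 [ 0.3 -0.5 -0.8] 0.059036792939993844
```

>>> step_arm:
  steps:
    - [[0, 0, 0, 0], [0, 0, 0, 0], [0, 0, 0, 0], [0, 0, 0, 0], [0, 0, 0, 0], [0, 0, 0, 0], [0, 0, 0, 0], [0, 0, 0, 0]]
  jaw: 0.9

```text
clock: 38.78
ee_pos: [0.5332, 0.2495, 0.0429]
tcp_rot: [3.114, -0.318, -0.012]
ft_force: [0.1, 0.8, -0.4]
finger_gap: 0.0823
```

>>> step_arm:
  steps:
    - [[0, 0, -0.5, 0], [0, 0, -1, 0], [0, 0, -2, 0], [0, 1, -3, 0], [0, 2.5, -3, 0], [0, 3, -2, 0], [0, 3, -2, 0], [0, 3, 0, 0]]

```text
clock: 39.45
ee_pos: [0.5108, 0.1278, 0.1845]
tcp_rot: [3.118, -0.319, -0.003]
ft_force: [0.6, 0.6, 0.6]
finger_gap: 0.0827
```

```bash
python3 st.py|head -1;python3 - <<'E'
from plan import *
vision.grab_frame('wrist')
i=vision.camera_info('wrist');f=vision.grab_frame('wrist');cv2.imwrite('pics/w20.png',f);print(i,get_state()['ee_pos'])
S=vision.grab_frame('scene');cv2.imwrite('pics/s20.png',S)
E
```

```text
39.45 [-0.663  0.143  0.359  1.791 -0.047  1.222 -0.495] [0.5108 0.1278 0.1845] x [ 0.9793 -0.2023 -0.001 ] y [-0.2023 -0.9793  0.0078] z [-0.0026 -0.0075 -1.    ] tilt 0.4522885351128558 [0.6 0.6 0.6] 0.08273155182175487
{'fovy': 61.884631852647736, 'cx': 277.69400794773424, 'cy': 209.45795013775583, 'eye': array([0.5292, 0.2001, 0.3417]), 'rotation': array([ 2.8242, -0.2959, -0.05  ])} [0.5098 0.1234 0.1818]
```

View pics/w20.png

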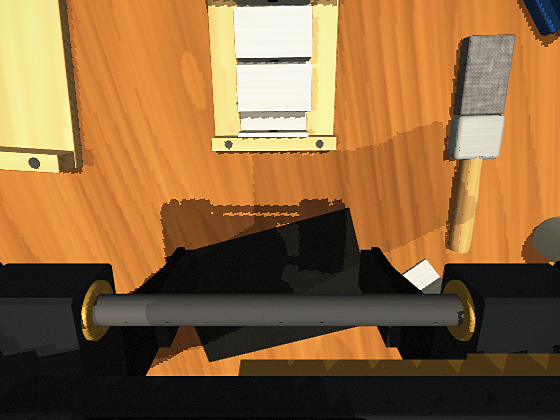

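View pics/s20.png

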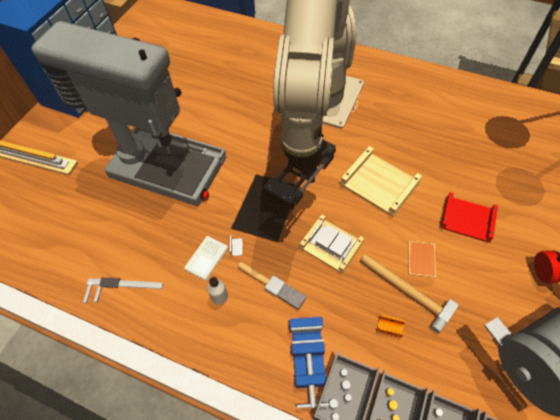

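Both channels now sit side by side in the cradle. I'll measure the ends and heights in a crop.

```bash
python3 - <<'E'
from h import *
crop(cv2.imread('pics/w20.png'),205,0,140,150,4,'pics/w20c.png')
crop(cv2.imread('pics/s20.png'),295,210,75,65,10,'pics/s20c.png')
E
```

```text
(no output)
```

View pics/w20c.png

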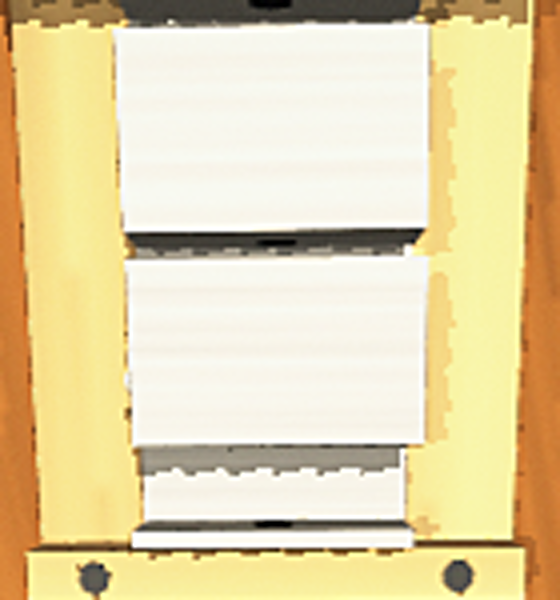

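View pics/s20c.png

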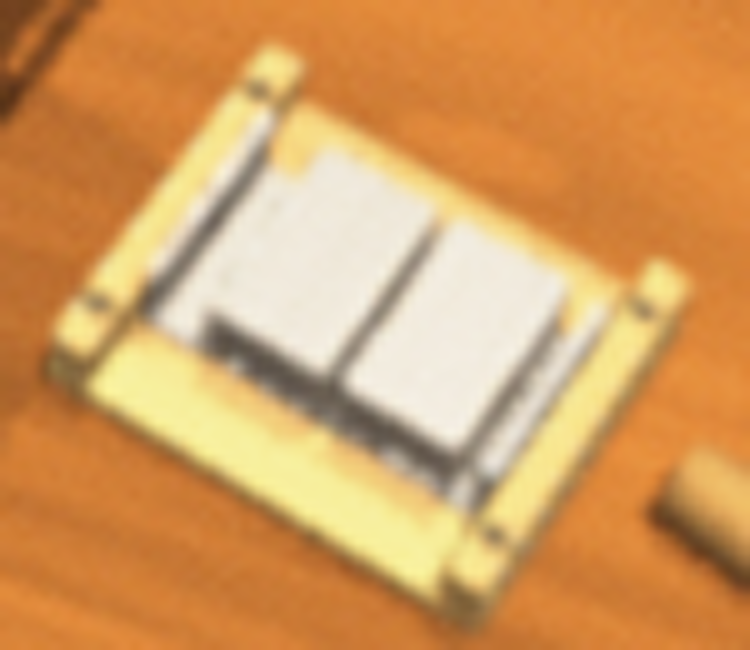

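```bash
python3 - <<'E'
from plan import *
info={'fovy': 61.884631852647736,'cx':277.69400794773424,'cy':209.45795013775583,'eye':np.array([0.5292,0.2001,0.3417]),'rotation':np.array([2.8242,-0.2959,-0.0500])}
W=cam('wrist',info);yc=np.array([.196,.9806,0]);xc=np.array([.9806,-.196,0]);
g=lambda u,v,z:onz(W,(205+u/4-.4,v/4-.4),z)
for n,c in [('new',[(115,30),(428,25),(429,232),(124,232)]),('flip',[(126,261),(428,258),(425,443),(134,444)])]:
    P=np.array([g(*q,.044) for q in c]);m=P.mean(0);print(n,m,'x',m@xc*1e3,'y',m@yc*1e3,[np.linalg.norm(P[i]-P[(i+1)%4]).round(4) for i in range(4)],np.degrees(np.arctan2(*(P[1]-P[0]+P[2]-P[3])[1::-1])))
E
```

```text
new [0.535  0.2493 0.044 ] x 475.7885488546325 y 349.3100153771471 [np.float64(0.059), np.float64(0.036), np.float64(0.0598), np.float64(0.0352)] -11.61925084776666
flip [0.5273 0.2098 0.044 ] x 475.997301386837 y 309.0689335308463 [np.float64(0.0595), np.float64(0.0351), np.float64(0.0595), np.float64(0.0348)] -11.638247671877169
```

```bash
python3 -c "
from workcell import ctrl,get_state
s=get_state();print(s['clock'],s['ft_force'],s['ee_pos'])
print(ctrl.finish_job())"
```

```text
39.6 [ 0.41217302  1.18318869 -0.3053368 ] [0.50952152 0.12631728 0.18107955]
the job is handed in; nothing more can be done
None
```

The channel is nested open side down in the cradle, beside the flipped one, and the job is handed in at 39.6 s.

**How it was done**
- **Lean:** The moves have no tilt command, so I leaned the tool to about 42–45° by pushing it past its reach against the joint limits.
- **Drill:** I gripped the channel by its ends and drew it out level towards the drill's front.
- **Flip:** A half turn about the tool axis brought the web up. Joint limits then stopped me reaching the mat, so I set the channel down on the bare bench between the drill and the mat.
- **Nesting:** With the tool upright again, I re-gripped the ends, lowered the channel into the troughs and let go about 0.6 mm above the calculated seat. No contact force showed on the way down.

**Last checks in the wrist picture**
- The ends are flush with the flipped channel's to about 0.2 mm, and the two are parallel to 0.1°.
- It is 40.2 mm from the flipped one, centre to centre, inside the allowed range.
- The top measures the right size at the nested height of 44 mm, but I judged "fully home" from the pictures and heights only; I did not press it down.
- In the pictures, the neighbouring channels and the other bench items look where they were. The gripper ended clear of everything.

**What went wrong or disagreed**
- The first re-grip slipped because the fingers were too high, which slid the channel about 10 mm on the bench. Gripping 4 mm lower held. This suggests the fingers gripped only some 4 mm ahead of the TCP, not the stated 25 mm.
- One force reading of about 16 N came at the end of a fast swing in free air. It was gone at the next reading, and the pictures showed no contact.
- I did not picture the drill bit again close up after withdrawing the channel. No force showed during the withdrawal.

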